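Drain the amber bottle on its tipping rocker

TASK

Working only the T-handle lever of the bottle-draining rocker, tip the amber bottle mouth-down off its rest until the pointer is at the mark clip on the scale, and keep it there for a good eight seconds so the last drops can drain; the top-heavy rocker will not stay there by itself. Never let it swing fast or go over to its far stop. Then lower it gently all the way back to its rest stop, let go of the lever, and leave the bottle, beam, clip and everything around alone.

Things in the scene. Friction and masses are not known exactly. Their poses are not given: they have to be found in the camera images.
- stand: Fixed steel stand: base plate 200 x 200 x 12 mm, two posts, a horizontal axle along the stand's x axis 190 mm above the origin (origin: centre of the underside, on the work surface; z up; x roughly away from the robot). Beam along the stand's y: bottle on the +y half, mouth to +y, counterweight on the -y half. Lever on the robot's (-x) side, scale with pointer and clip on the far (+x) side.
- rocker (a joint): Tilt of the rocker (beam, bottle, counterweight, pointer), rad: 0 level, + = mouth down (turns about the stand's -x). Stops: -0.30 (rest, the start) and +0.36. Nominal inertia 0.021 kg m2, axle damping 0.01 N m s/rad. Top-heavy: gravity tips it further by 0.28 N m per rad (+-0.03), plus a constant -0.04 N m, towards the rest (+-0.07, as the bottle's mass varies).
- lever (a joint): Hand lever's angle relative to the rocker, rad, same sense (+ = handle towards the stand's +y); from vertical it is rocker + lever. Same axle, tied to the rocker by a soft torsion spring: nominally 0.20 N m/rad, 0.02 N m s/rad, slack at 0, range +-1.2. Handle to +y pulls the mouth down. With the lever held still the rocker still falls away, by e in 0.6 to 1.4 s. Balanced, 120 g.
- lever_grip (a point): Centre of the lever's T-handle: plastic bar of 16 mm diameter, 56 mm long, along the stand's x, on a 10 x 14 mm arm. In the stand's frame at (-90, 120 sin a, 190 + 120 cos a) mm, a = lever's angle from vertical. Free above: pinch it from above across the stand's y. The bottle's top is some 80 mm above the axle.
- mark (a joint): Angle of the mark clip on the scale, rad: the rocker reading at which the pointer is centred in the clip. Stiff; differs from run to run between 0.02 and 0.14; not to be moved.
- mark_tip (a point): Centre of the mark clip, a dark steel U-shaped fork 34 mm wide and open upwards, 150 mm below the axle on the scale at the far side of the stand. Origin axes are those of the clip: parallel to those of the pointer when it is on the mark.
- pointer_tip (a point): Lower tip of the rocker's pointer, a dark steel strip 10 mm wide hanging 134 mm down from the axle in front of the white scale on the far side of the stand (73 mm along the stand's +x). Turns with the rocker; its axes are the rocker's.
- beam_end (a point): -y end of the rocker's steel beam, 420 x 50 x 8 mm, centred on the axle at the stand's middle. On this end sits the counterweight, a steel cylinder of 52 mm diameter, 34 mm long, about 0.28 kg, 178 mm from the axle and 34 mm above the beam. Do not touch beam, pointer or counterweight.
- bottle: Empty amber glass bottle, 62 mm diameter, 228 mm long, about 0.40 kg, clamped lying along the beam on its +y half, its axis 46 mm above the axle, base 25 mm and mouth 253 mm (+-6) from the axle. Origin on the axle, in the middle of the stand. Do not touch.
- jug: Small white ceramic jug, 80 mm diameter, 85 mm tall, with a handle, standing loose on the surface under the bottle's mouth. Origin at the centre of its underside. Leave it.
- sugar_bowl: Stainless sugar bowl with hinged lid, 100 mm diameter, 90 mm tall with the lid, loose, to the robot's right. Origin at the centre of its underside. Leave it.
- brush: Purple brush lying loose on the surface on the robot's right, near the robot. Leave it.
- mug: Blue ceramic mug, 80 mm diameter, 90 mm tall, to the right. Leave it.

How it is judged:
By the outcome, as a careful person would: the job done as asked, in the order asked, and still so for the second after the job is handed in, with the robot touching nothing.
It also fails if it takes over 72 s, if anything falls off the work surface, if the arm or the gripper's body presses on something with over 40 N, if the wrist force passes 120 N, or if a joint passes its speed limit or range.

ROBOT

A 6-joint arm with a two-finger parallel gripper is mounted at the origin on the work surface. World frame = base frame: x ahead of the robot, y to its left, z up, the work surface at z = 0. Lengths are in m, angles in rad, forces in N, time in s.
With the tool pointing down it reaches from about 0.3 to 0.875 m from the base axis. Payload 6.4 kg.
Tool frame: the origin (TCP) lies midway between the tips of the shut fingers; the grasp point (between the pads) lies 19 mm behind it; z points along the fingers, y is the line along which they close (so a half turn about z gives the same grasp; the last joint's range is limited). The gripper opens to 85 mm and grips with 20 to 120 N. Pads are 22 mm wide; open, the fingers measure 114 mm over their backs; the gripper's body (76 mm by 85 mm) begins 54 mm behind the grasp point. The pads swing forward as they close: fully open they stand 13 mm farther back than shut.
Start: joints at [-1.382, 0.181, 1.607, -0, 1.354, -0.206], TCP at [0.221, -0.531, 0.231] pointing down, gripper open.
Joint ranges: [-2.99, 2.99], [-0.89, 2.07], [0.3, 2.58], [-1.14, 4.28], [0, 2.63], [-3.12, 3.12]. Speed limits (rad/s): [2.57, 2.57, 3.01, 3.14, 3.14, 3.14].

INTERFACE

Orientations are given as a unit quaternion [w, x, y, z].
In Python, from bench import get_obs, camera, hand_in gives the robot as it stands.
- The arm moves only by the tool carry_out, never from a script. Its argument "plan" is a list that holds one entry, the list of rows, each a list of 7 numbers: the shift along the world's x, y, z in m, then the turn, a rotation vector about the world's x, y, z in rad, then the opening, from 0 (shut) to 1 (fully open). In form: [[[x, y, z, rx, ry, rz, hand], ...]]. A call has exactly 5 rows; each row is the pose to reach, as a shift and turn from the pose commanded when the call began; what a row does not reach only later rows make up. A row lasts 1/12 s, in which the tool goes at most 41.7 mm and 7.16 degrees, less where a joint would pass 70% of its speed; a pose out of reach is approached as far as the arm can. A call with a gripper value outside its range is refused whole. The fingers move at their own pace and stop on an object; the grip force is fixed at half the most. Time passes only in rows, so rows that repeat a pose let the fingers close, or fill a call up. It gives the time, the measured TCP pose, the force, the opening and the grip force at its end, in the units of the state.
- get_obs(): the state, without advancing time (a new reading comes with each control period).
- camera(name): name is "scene" or "top"; returns a dict with "pixels" (400x640x3 uint8, red, green, blue), "z_map" (400x640 float32, m along the optical axis (not along the pixel's ray), 0 where there is no reading), "camera_matrix" (3x3 intrinsics, pixels), "k1" (the pictures are not rectified: a ray, as slopes to the right and down, at radius r is drawn at 1 + k1 r^2 times it, then the intrinsics apply), "cam_to_world" (4x4, takes a point from camera to world coordinates). Camera axes: x right, y up, looking along -z (the intrinsics and any distortion apply to the point x, -y, -z); pixel columns grow to the right and rows downward; lengths in m; the calibration is good to about 2 mm. A picture is of the moment at which its call begins.
- hand_in(): hands the job in; it is judged then, once.
The state is a dict: "time_s": time; "q": joint angles; "dq": joint speeds; "joint_efforts": joint torques, N m; "eef_pos": TCP position; "eef_rot": TCP orientation; "wrist_force": force on the tool from outside, world axes, zero at the start; "torque": the same for the moment, N m; "opening": opening from 0.0 (shut) to 1.0 (fully open); "grasp_force": force on a finger pad.
Only numpy, scipy, OpenCV 4.12 (cv2) and the standard library are available. Lean on these libraries where they do the work, as an engineer would, in place of code of your own. Each camera call takes 0.05 s, during which the arm holds its last target. There are 200 camera calls.

## Working session

There is one attempt and no reset: what is moved stays moved. The work goes in short steps, Python scripts to look and compute and a tool call to move; the robot and the scene stay as the last step left them, time stands still between calls to the robot, and variables do not carry over. Pictures are saved under pics/ and viewed, at most 10 in all, crops included, and the job is handed in when it is done.

Besides the shell and the picture viewer there is one more tool, called after "Request:" by a JSON object that holds its "api" and its "payload", one argument or row to a line. carry_out: Moves the arm, as the interface text tells. Its arguments: {"type":"object","properties":{"plan":{"type":"array","items":{"type":"array","items":{"type":"array","items":{"type":"number"}}}}},"required":["plan"]}

```bash
mkdir -p pics; ls; python3 - <<'E'
from bench import *
import cv2,numpy as np
print(get_obs())
for n in("scene","top"):
    c=camera(n);cv2.imwrite(f"pics/{n}0.png",c["pixels"][:,:,::-1]);np.savez(f"{n}0.npz",**c)
    print(n,c["camera_matrix"],c["k1"],c["cam_to_world"])
E
```

```text
pics
{'time_s': 0.0, 'q': array([-1.38229478e+00,  1.81555952e-01,  1.60804897e+00,  5.69688593e-07,
        1.35373111e+00, -2.06284499e-01]), 'dq': array([ 0.00100738,  0.00079731, -0.00109993, -0.00041716,  0.00092812,
       -0.00106542]), 'joint_efforts': array([ 1.23802161e-03, -4.44873405e+01, -3.51331615e+01, -3.19274577e-04,
        8.88602750e-03,  1.44870347e-05]), 'eef_pos': array([ 0.22106986, -0.53020527,  0.23035594]), 'eef_rot': array([-8.71651164e-04,  9.80580813e-01,  1.96113513e-01,  8.02858695e-06]), 'wrist_force': array([0.25553862, 0.14053326, 0.40280384]), 'torque': array([-0.01843093, -0.00998108,  0.05806781]), 'grasp_force': 0.0, 'opening': 1.0014349069902875}
scene [[386.87257731   0.         324.90944985]
 [  0.         386.87257731 195.91896747]
 [  0.           0.           1.        ]] -0.002265556249000762 [[-0.75456689 -0.41204117  0.51073563  1.14343399]
 [ 0.6560464  -0.4917255   0.5725462   0.62574316]
 [ 0.01522913  0.76709067  0.64135791  0.9844414 ]
 [ 0.          0.          0.          1.        ]]
top [[426.25353139   0.         316.89616924]
 [  0.         426.25353139 198.30052421]
 [  0.           0.           1.        ]] -0.01717647333553097 [[ 0.01252624  0.99770985 -0.0664692   0.44872035]
 [-0.9994587   0.01047041 -0.03118777 -0.10818986]
 [-0.03042038  0.06682388  0.99730094  1.23579207]
 [ 0.          0.          0.          1.        ]]
```

View pics/scene0.png

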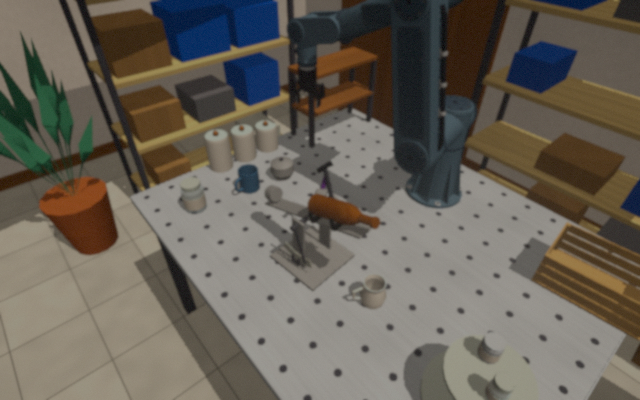

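View pics/top0.png

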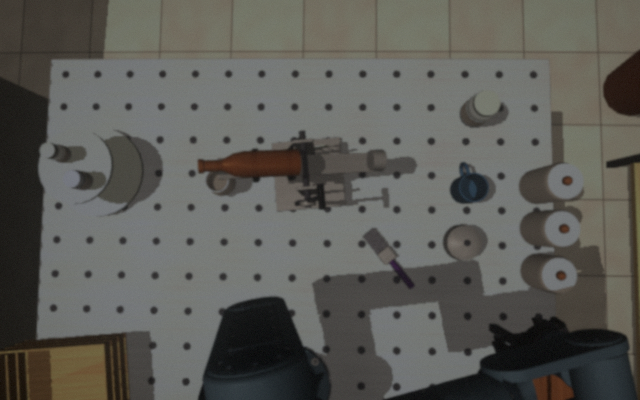

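```bash
cat > h.py <<'E'
import numpy as np,cv2
def load(n): return np.load(n+".npz")
def world(c,u,v,z=None):
    K=c["camera_matrix"];x=(u-K[0,2])/K[0,0];y=(v-K[1,2])/K[1,1];k=float(c["k1"])
    a,b=x,y
    for _ in range(5): s=1+k*(a*a+b*b);a,b=x/s,y/s
    if z is None: z=c["z_map"][int(round(v)),int(round(u))]
    p=np.array([a*z,-b*z,-z]);T=c["cam_to_world"];return T[:3,:3]@p+T[:3,3]
def cloud(c):
    v,u=np.mgrid[:400,:640];K=c["camera_matrix"];x=(u-K[0,2])/K[0,0];y=(v-K[1,2])/K[1,1];k=float(c["k1"])
    a,b=x,y
    for _ in range(5): s=1+k*(a*a+b*b);a,b=x/s,y/s
    z=c["z_map"];p=np.stack([a*z,-b*z,-z],-1);T=c["cam_to_world"]
    return p@T[:3,:3].T+T[:3,3]
def proj(c,P):
    T=c["cam_to_world"];p=(np.asarray(P)-T[:3,3])@T[:3,:3]
    a=p[...,0]/-p[...,2];b=-p[...,1]/-p[...,2];s=1+float(c["k1"])*(a*a+b*b);K=c["camera_matrix"]
    return np.stack([a*s*K[0,0]+K[0,2],b*s*K[1,1]+K[1,2]],-1)
E
python3 - <<'E'
from h import *
t=load("top0");s=load("scene0")
A=cv2.resize(t["pixels"][115:225,190:430],(800,367),interpolation=cv2.INTER_CUBIC)
B=cv2.resize(s["pixels"][170:300,260:400],(560,520),interpolation=cv2.INTER_CUBIC)
f=lambda a:np.clip(a.astype(float)*1.6,0,255).astype(np.uint8)[:,:,::-1]
cv2.imwrite("pics/a.png",f(A));cv2.imwrite("pics/b.png",f(B))
C=cloud(t);m=t["z_map"]>0
# height listing per region
sub=C[120:220,195:430];mm=m[120:220,195:430]
z=sub[...,2]
for lo,hi in((.005,.02),(.15,.2),(.2,.25),(.25,.29),(.29,.36)):
    k=mm&(z>lo)&(z<hi);P=sub[k];v,u=np.where(k)
    print(lo,hi,k.sum(),P.min(0).round(3),P.max(0).round(3),np.median(P,0).round(3),u.min()+195,u.max()+195,v.min()+120,v.max()+120)
E
```

```text
0.005 0.02 2903 [ 0.467 -0.393  0.005] [0.763 0.294 0.019] [ 0.572 -0.061  0.012] 195 429 120 219
0.15 0.2 1962 [ 0.496 -0.245  0.15 ] [ 0.684 -0.013  0.2  ] [ 0.609 -0.107  0.182] 293 386 131 207
0.2 0.25 357 [ 0.499 -0.219  0.2  ] [0.673 0.147 0.25 ] [ 0.561 -0.039  0.207] 222 376 135 206
0.25 0.29 1062 [ 0.509 -0.078  0.25 ] [0.63  0.156 0.29 ] [0.586 0.006 0.277] 218 317 149 200
0.29 0.36 1514 [ 0.487 -0.095  0.29 ] [0.617 0.185 0.326] [0.582 0.084 0.306] 198 324 151 209
```

View pics/a.png

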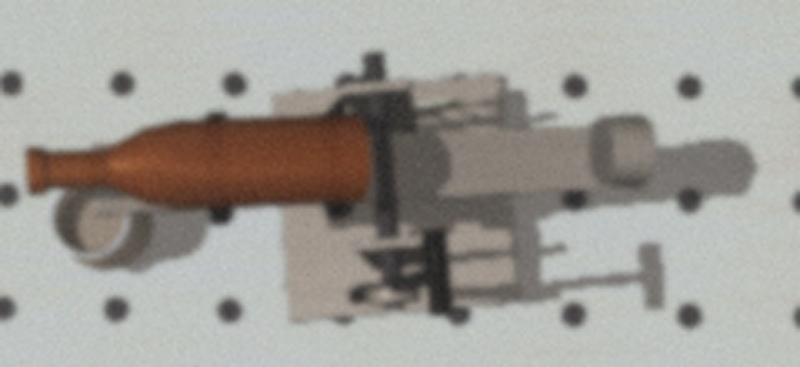

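View pics/b.png

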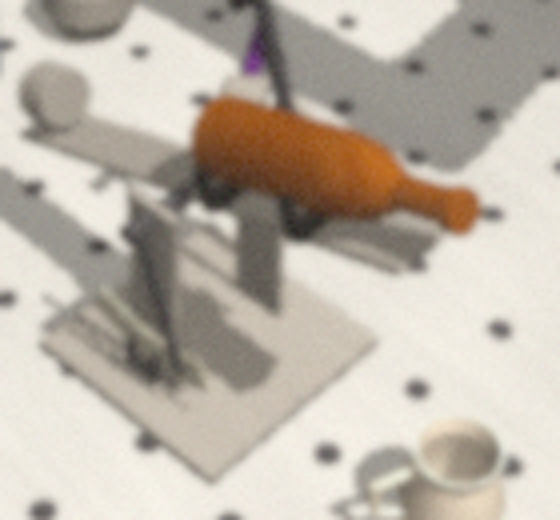

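```bash
python3 - <<'E'
from h import *
from bench import camera
C={}
for n in("scene","top"):
    L=[camera(n) for _ in range(6)];c=L[0]
    c["pixels"]=np.mean([l["pixels"] for l in L],0).astype(np.float32)
    Z=np.array([l["z_map"] for l in L]);print(n,"depth noise",np.median(Z.std(0)),(Z==0).mean())
    c["z_map"]=np.median(Z,0);np.savez(n+"R.npz",**c);C[n]=c
for n in C:
    P=cloud(C[n]);z=P[...,2]
    k=(C[n]["z_map"]>0)&(z>.006)&(z<.018)&(abs(P[...,0]-.58)<.16)&(abs(P[...,1]+.05)<.17)
    k=cv2.morphologyEx(k.astype(np.uint8),cv2.MORPH_OPEN,np.ones((3,3)))
    nn,lab,st,_=cv2.connectedComponentsWithStats(k)
    k=np.isin(lab,[i for i in range(1,nn) if st[i,4]>60])
    Q=P[k][:,:2].astype(np.float32);r=cv2.minAreaRect(Q*1000);print(n,r,k.sum(),np.median(z[k]))
    # bar: highest things on robot side
    k=(C[n]["z_map"]>0)&(z>.295)&(z<.33)&(P[...,0]<.545)&(P[...,0]>.46)&(P[...,1]<0.0)&(P[...,1]>-.15)
    if k.any(): print("bar",P[k].min(0),P[k].max(0),P[k].mean(0),k.sum()); 
    # bottle axis top ridge
    px=C[n]["pixels"];b=(px[...,0]>1.5*px[...,2])&(z>.2)&(z<.36)&(abs(P[...,0]-.58)<.08)
    Q=P[b];d=cv2.fitLine(Q[:,:2].astype(np.float32),cv2.DIST_HUBER,0,.01,.01).ravel();print("bottle",d,np.arctan2(-d[0],d[1]),Q.min(0),Q.max(0))
s=C["scene"]["pixels"];B=cv2.resize(s[210:275,265:340],(750,650)[:2],interpolation=cv2.INTER_CUBIC)
cv2.imwrite("pics/c.png",cv2.resize(np.clip(B*1.6,0,255)[:,:,::-1],(690,598)).astype(np.uint8))
E
```

```text
scene depth noise 0.0034029097 0.004078776041666667
top depth noise 0.002293738 0.003908203125
scene ((600.31494140625, -43.288909912109375), (201.1016082763672, 200.16859436035156), 5.3373637199401855) 2174 0.012732036940329372
bar [ 0.48626765 -0.09423669  0.29517041] [ 0.54222226 -0.07762229  0.31425842] [ 0.51747004 -0.08445876  0.30820499] 96
bottle [ 0.01182167  0.99993014  0.5898146  -1.0042813 ] -0.011821941 [ 0.50001982 -1.46472827  0.20007552] [0.65989322 0.18878657 0.35985074]
top ((601.1333618164062, -42.067039489746094), (199.88302612304688, 200.16587829589844), 5.61496639251709) 2123 0.012749229475258472
bar [ 0.48711838 -0.09496008  0.29552536] [ 0.54174051 -0.07676357  0.31535789] [ 0.51470978 -0.08663032  0.31102221] 187
bottle [ 0.08843116 -0.9960823   0.58803725  0.05629107] -3.053046 [ 0.56002665 -0.03849493  0.24847806] [0.62545759 0.18028259 0.32492359]
```

View pics/c.png

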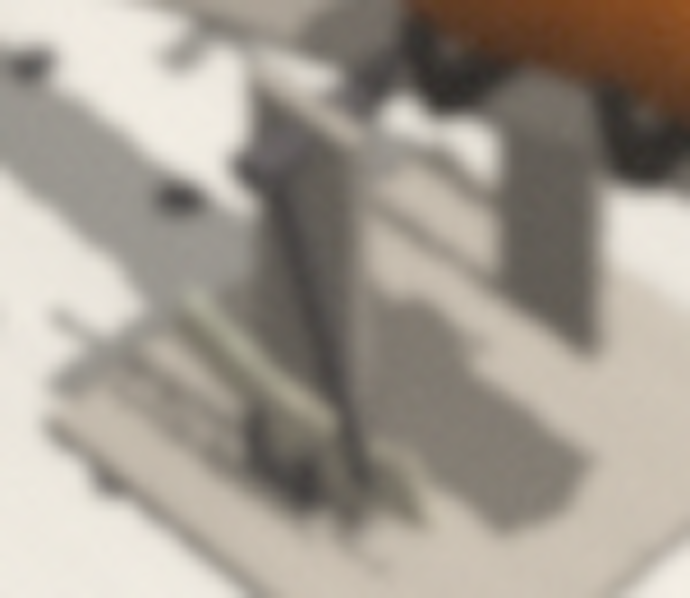

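```bash
cat >> h.py <<'E'
Y=.0935;R=np.array([[np.cos(Y),-np.sin(Y),0],[np.sin(Y),np.cos(Y),0],[0,0,1]]);O=np.array([.6007,-.0427,0])
def s2w(p): return np.asarray(p)@R.T+O
def w2s(p): return (np.asarray(p)-O)@R
def hang(x,r,t,w=0): # point r below axle at rocker angle t, w sideways (+y)
    return [x,-r*np.sin(t)+w*np.cos(t),.19-r*np.cos(t)-w*np.sin(t)]
E
python3 - <<'E'
from h import *
s=load("sceneR");q=lambda p:((proj(s,s2w(p))-[265,210])/.1087).round(0)
for r in(0,40,80,134): print("ptr",r,q(hang(.073,r,-.3)))
print("ptr edges",q(hang(.073,120,-.3,-.005)),q(hang(.073,120,-.3,.005)))
for m in(.02,.06,.1,.14): print(m,"ctr",q(hang(.073,.15*1,m)) if 0 else q(hang(.073,.150,m)),"L",q(hang(.073,.150,m,-.017)),"R",q(hang(.073,.150,m,.017)),q(hang(.073,.135,m,-.017)),q(hang(.073,.135,m,.017)))
# fix: pointer r in m
for r in(0,.04,.08,.134): print("ptr",r,q(hang(.073,r,-.3)))
# unwrap image on plane x=.073 in (phi,r)
ph=np.linspace(-.45,.45,600);rr=np.linspace(.08,.2,360)
PH,RR=np.meshgrid(ph,rr);P=np.stack([np.full_like(PH,.073),-RR*np.sin(PH),.19-RR*np.cos(PH)],-1)
uv=proj(s,s2w(P)).astype(np.float32)
U=cv2.remap(s["pixels"],uv[...,0],uv[...,1],cv2.INTER_CUBIC)
U=np.clip(U*1.8,0,255).astype(np.uint8)
for a in np.arange(-.4,.41,.1):cv2.line(U,(int((a+.45)/.9*599),0),(int((a+.45)/.9*599),8 if abs(a)>.01 else 25),(255,0,0))
cv2.imwrite("pics/d.png",U[:,:,::-1])
E
```

```text
ptr 0 [263. 156.]
ptr 40 [1981. 6175.]
ptr 80 [2032. 6351.]
ptr 134 [2053. 6426.]
ptr edges [2049. 6412.] [2050. 6413.]
0.02 ctr [273. 463.] L [239. 436.] R [307. 490.] [238. 407.] [306. 462.]
0.06 ctr [261. 453.] L [228. 425.] R [295. 481.] [227. 397.] [295. 454.]
0.1 ctr [249. 443.] L [216. 414.] R [283. 472.] [217. 387.] [284. 446.]
0.14 ctr [237. 432.] L [204. 402.] R [271. 463.] [206. 376.] [273. 437.]
ptr 0 [263. 156.]
ptr 0.04 [292. 259.]
ptr 0.08 [320. 358.]
ptr 0.134 [357. 488.]
```

View pics/d.png

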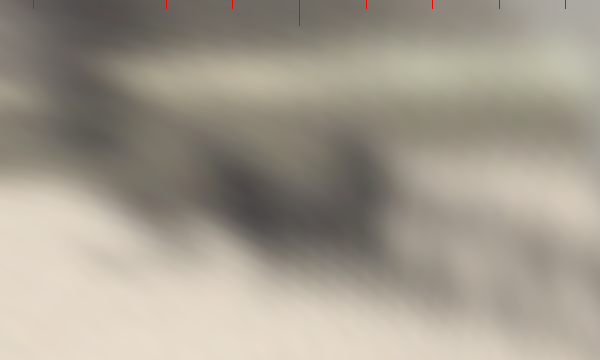

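```bash
cat > mv.py <<'E'
# command bookkeeping: state file holds commanded pos + rotation (as rotvec)
from h import *
from scipy.spatial.transform import Rotation as Ro
import json
def getc(): d=json.load(open("cmd.json"));return np.array(d[0]),Ro.from_rotvec(d[1])
def setc(p,r): json.dump([list(p),list(r.as_rotvec())],open("cmd.json","w"))
R0=Ro.from_matrix(np.array([R[:,0],-R[:,1],-R[:,2]]).T)
def pose(a,back=0.,tilt=None,off=(0,0,0)):
    t=a if tilt is None else tilt
    bar=np.array([-.090,.12*np.sin(a),.19+.12*np.cos(a)])
    r=Ro.from_rotvec(R[:,0]*-t)*R0
    d=r.as_matrix()[:,2]
    return s2w(bar)+d*(.019-back)+np.array(off),r
def call(poses,hands):
    p0,r0=getc();rows=[]
    for (p,r),h in zip(poses,hands):
        rows.append([float(x) for x in [*np.round(p-p0,4),*np.round((r*r0.inv()).as_rotvec(),3)]]+[h])
    L=rows[-1];setc(p0+np.array(L[:3]),Ro.from_rotvec(L[3:6])*r0)
    print(json.dumps([rows]))
def lerp(A,B,f):
    dr=(B[1]*A[1].inv()).as_rotvec();return A[0]+f*(B[0]-A[0]),Ro.from_rotvec(dr*f)*A[1]
E
python3 - <<'E'
from mv import *
setc([.221,-.531,.231],Ro.from_quat([.980581,.196116,0,0]))
A=getc();P=pose(-.3,.10);M=(A[0]*.65+P[0]*.35+[0,0,.14],lerp(A,P,.35)[1])
W=[lerp(A,M,i/7) for i in range(1,8)]+[lerp(M,P,i/13) for i in range(1,14)]
print(P[0],P[1].as_rotvec(),np.linalg.norm(np.diff([w[0] for w in W],axis=0),axis=1).max())
for i in range(4): call(W[5*i:5*i+5],[1]*5)
E
```

```text
[ 0.51663889 -0.11024285  0.38202263] [-2.83874706 -0.13280819  0.020072  ] 0.037685039187134145
[[[0.0148, 0.021, 0.0276, 0.015, 0.004, -0.015, 1], [0.0296, 0.0421, 0.0551, 0.029, 0.007, -0.03, 1], [0.0443, 0.0631, 0.0827, 0.044, 0.011, -0.045, 1], [0.0591, 0.0842, 0.1102, 0.058, 0.015, -0.06, 1], [0.0739, 0.1052, 0.1378, 0.073, 0.018, -0.075, 1]]]
[[[0.0148, 0.021, 0.0275, 0.015, 0.004, -0.015, 1], [0.0296, 0.0421, 0.0551, 0.029, 0.007, -0.03, 1], [0.0444, 0.0631, 0.0518, 0.044, 0.011, -0.045, 1], [0.0591, 0.0841, 0.0486, 0.059, 0.015, -0.06, 1], [0.0739, 0.1052, 0.0454, 0.073, 0.018, -0.074, 1]]]
[[[0.0148, 0.021, -0.0032, 0.015, 0.004, -0.015, 1], [0.0296, 0.0421, -0.0064, 0.029, 0.008, -0.03, 1], [0.0444, 0.0631, -0.0097, 0.044, 0.011, -0.045, 1], [0.0591, 0.0841, -0.0129, 0.059, 0.015, -0.06, 1], [0.0739, 0.1052, -0.0161, 0.073, 0.019, -0.075, 1]]]
[[[0.0148, 0.021, -0.0032, 0.015, 0.003, -0.015, 1], [0.0296, 0.042, -0.0064, 0.029, 0.007, -0.03, 1], [0.0444, 0.0631, -0.0096, 0.044, 0.011, -0.045, 1], [0.0592, 0.0841, -0.0129, 0.059, 0.014, -0.06, 1], [0.0739, 0.1052, -0.0161, 0.073, 0.018, -0.075, 1]]]
```

Request:
{"api": "carry_out", "payload": {
  "plan": [
    [[0.0148, 0.021, 0.0276, 0.015, 0.004, -0.015, 1], [0.0296, 0.0421, 0.0551, 0.029, 0.007, -0.03, 1], [0.0443, 0.0631, 0.0827, 0.044, 0.011, -0.045, 1], [0.0591, 0.0842, 0.1102, 0.058, 0.015, -0.06, 1], [0.0739, 0.1052, 0.1378, 0.073, 0.018, -0.075, 1]]
  ]
}}

```text
time_s: 1.12
eef_pos: [0.2956, -0.4244, 0.3705]
eef_rot: [-0.038, 0.987, 0.159, -0.002]
wrist_force: [1.4, -1.6, 0.4]
opening: 1.0
grasp_force: 0.0
```

Request:
{"api": "carry_out", "payload": {
  "plan": [
    [[0.0148, 0.021, 0.0275, 0.015, 0.004, -0.015, 1], [0.0296, 0.0421, 0.0551, 0.029, 0.007, -0.03, 1], [0.0444, 0.0631, 0.0518, 0.044, 0.011, -0.045, 1], [0.0591, 0.0841, 0.0486, 0.059, 0.015, -0.06, 1], [0.0739, 0.1052, 0.0454, 0.073, 0.018, -0.074, 1]]
  ]
}}

```text
time_s: 1.53
eef_pos: [0.3697, -0.3195, 0.4152]
eef_rot: [-0.074, 0.99, 0.122, -0.003]
wrist_force: [-0.0, -0.2, -0.4]
opening: 0.998
grasp_force: 0.0
```

Request:
{"api": "carry_out", "payload": {
  "plan": [
    [[0.0148, 0.021, -0.0032, 0.015, 0.004, -0.015, 1], [0.0296, 0.0421, -0.0064, 0.029, 0.008, -0.03, 1], [0.0444, 0.0631, -0.0097, 0.044, 0.011, -0.045, 1], [0.0591, 0.0841, -0.0129, 0.059, 0.015, -0.06, 1], [0.0739, 0.1052, -0.0161, 0.073, 0.019, -0.075, 1]]
  ]
}}

```text
time_s: 1.95
eef_pos: [0.4435, -0.2141, 0.3983]
eef_rot: [-0.112, 0.99, 0.084, -0.005]
wrist_force: [0.3, -0.1, 0.1]
opening: 1.005
grasp_force: 0.0
```

Request:
{"api": "carry_out", "payload": {
  "plan": [
    [[0.0148, 0.021, -0.0032, 0.015, 0.003, -0.015, 1], [0.0296, 0.042, -0.0064, 0.029, 0.007, -0.03, 1], [0.0444, 0.0631, -0.0096, 0.044, 0.011, -0.045, 1], [0.0592, 0.0841, -0.0129, 0.059, 0.014, -0.06, 1], [0.0739, 0.1052, -0.0161, 0.073, 0.018, -0.075, 1]]
  ]
}}

```text
time_s: 2.37
eef_pos: [0.5174, -0.1089, 0.3822]
eef_rot: [-0.149, 0.988, 0.046, -0.007]
wrist_force: [-0.2, -0.6, -0.7]
opening: 0.999
grasp_force: 0.0
```

```bash
cat > meas.py <<'E'
from mv import *
from bench import camera,get_obs
from scipy.optimize import minimize_scalar
from scipy.interpolate import RegularGridInterpolator
def pts(c):
    S=w2s(cloud(c));k=(c["z_map"]>0)&(abs(S[...,0])<.036)&(S[...,2]>.1)&(S[...,2]<.4)&(((S[...,1]>.02)&(S[...,1]<.27))|((S[...,1]<-.10)&(S[...,1]>-.235)))
    return S[k]
def rot(P,t): # rotate by rocker angle t about the axle
    Q=P.copy();y=P[:,1];z=P[:,2]-.19;Q[:,1]=y*np.cos(t)+z*np.sin(t);Q[:,2]=.19-y*np.sin(t)+z*np.cos(t);return Q
from scipy.spatial import cKDTree
REF={}
def angle(c,n,lo=-.42,hi=.45):
    if n not in REF:
        P=pts(load(n+"R"));REF[n]=cKDTree(P)
    P=pts(c)
    def f(t): d,_=REF[n].query(rot(P,-(t+.3)));return np.minimum(d,.015).mean()
    g=np.arange(lo,hi,.03);b=g[np.argmin([f(t) for t in g])]
    r=minimize_scalar(f,bounds=(b-.04,b+.04),method="bounded",options=dict(xatol=3e-4));return r.x,r.fun,len(P)
E
python3 - <<'E'
from meas import *
o=get_obs();p,r=getc();print(o["time_s"],o["eef_pos"]-p,o["eef_rot"],r.as_quat(scalar_first=True),o["wrist_force"])
for i in range(2):
  for n in("top","scene"):
    c=camera(n);print(n,angle(c,n))
cv2.imwrite("pics/e.png",np.clip(c["pixels"]*1.5,0,255).astype(np.uint8)[100:320,230:480,::-1])
c=camera("top");print(angle(c,"top"));cv2.imwrite("pics/e2.png",np.clip(c["pixels"]*1.5,0,255).astype(np.uint8)[100:320,200:450,::-1])
A=cv2.hconcat([cv2.imread("pics/e.png"),cv2.imread("pics/e2.png")]);cv2.imwrite("pics/e3.png",cv2.resize(A,(800,352)))
G=pose(-.3);A=pose(-.3,.10);W=[lerp(A,G,i/9) for i in range(1,10)]+[G]
call(W[:5],[1]*5);call(W[5:],[1]*5)
E
```

```text
2.3667 [0.00080024 0.00131899 0.00018615] [-0.14944011  0.98768379  0.04580865 -0.00706739] [ 0.14918247 -0.98770415 -0.04620399  0.00709237] [-0.18936755 -0.60325287 -0.65028081]
top (np.float64(-0.29992940450592454), np.float64(0.001420174743214316), 2302)
scene (np.float64(-0.3000814113104122), np.float64(0.001652387995365388), 2272)
top (np.float64(-0.2998388239784679), np.float64(0.0013700562987388966), 2288)
scene (np.float64(-0.3000129224596967), np.float64(0.0016702634036380387), 2266)
(np.float64(-0.3000207672041437), np.float64(0.0014151608553426285), 2315)
[[[-0.0003, 0.0032, -0.0106, 0.0, -0.0, -0.0, 1], [-0.0006, 0.0065, -0.0212, 0.0, -0.0, -0.0, 1], [-0.0009, 0.0098, -0.0318, 0.0, -0.0, -0.0, 1], [-0.0012, 0.013, -0.0424, 0.0, -0.0, -0.0, 1], [-0.0015, 0.0163, -0.0531, 0.0, -0.0, -0.0, 1]]]
[[[-0.0003, 0.0033, -0.0106, 0.0, -0.0, -0.0, 1], [-0.0006, 0.0065, -0.0212, 0.0, -0.0, -0.0, 1], [-0.0009, 0.0098, -0.0318, 0.0, -0.0, -0.0, 1], [-0.0012, 0.0131, -0.0424, 0.0, -0.0, -0.0, 1], [-0.0012, 0.0131, -0.0424, 0.0, -0.0, -0.0, 1]]]
```

View pics/e3.png

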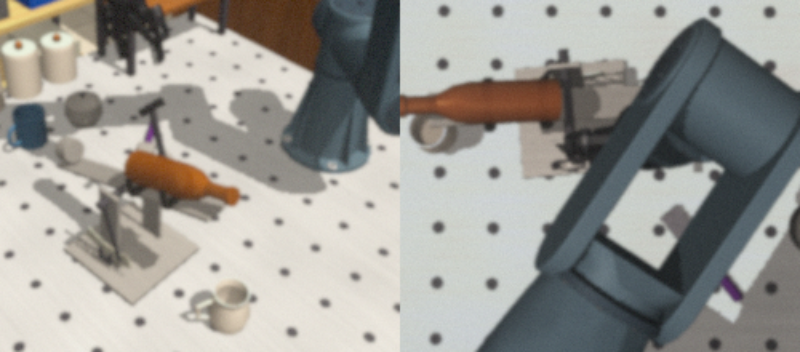

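Request:
{"api": "carry_out", "payload": {
  "plan": [
    [[-0.0003, 0.0032, -0.0106, 0.0, 0.0, 0.0, 1], [-0.0006, 0.0065, -0.0212, 0.0, 0.0, 0.0, 1], [-0.0009, 0.0098, -0.0318, 0.0, 0.0, 0.0, 1], [-0.0012, 0.013, -0.0424, 0.0, 0.0, 0.0, 1], [-0.0015, 0.0163, -0.0531, 0.0, 0.0, 0.0, 1]]
  ]
}}

```text
time_s: 3.03
eef_pos: [0.5148, -0.0934, 0.3276]
eef_rot: [-0.149, 0.988, 0.046, -0.007]
wrist_force: [0.4, -0.3, -0.3]
opening: 1.002
grasp_force: 0.0
```

Request:
{"api": "carry_out", "payload": {
  "plan": [
    [[-0.0003, 0.0033, -0.0106, 0.0, 0.0, 0.0, 1], [-0.0006, 0.0065, -0.0212, 0.0, 0.0, 0.0, 1], [-0.0009, 0.0098, -0.0318, 0.0, 0.0, 0.0, 1], [-0.0012, 0.0131, -0.0424, 0.0, 0.0, 0.0, 1], [-0.0012, 0.0131, -0.0424, 0.0, 0.0, 0.0, 1]]
  ]
}}

```text
time_s: 3.45
eef_pos: [0.513, -0.0794, 0.2841]
eef_rot: [-0.15, 0.988, 0.046, -0.009]
wrist_force: [0.2, -0.3, -0.8]
opening: 0.998
grasp_force: 0.0
```

```bash
python3 - <<'E'
from meas import *
o=get_obs();p,r=getc();print(o["time_s"],o["eef_pos"]-p,o["wrist_force"],angle(camera("top"),"top"))
c=camera("scene");print(angle(c,"scene"))
uv=proj(c,pose(-.3,.019)[0]);print(uv);u,v=uv.astype(int)
cv2.imwrite("pics/f.png",cv2.resize(np.clip(c["pixels"][v-45:v+45,u-60:u+60]*1.6,0,255).astype(np.uint8)[:,:,::-1],(720,540),interpolation=cv2.INTER_CUBIC))
E
```

```text
3.45 [-0.00092896  0.00144053 -0.00239642] [ 0.16669553 -0.31307511 -0.83150277] (np.float64(-0.29987981047035955), np.float64(0.0014223761356449939), 2268)
(np.float64(-0.3000101500992306), np.float64(0.001629913894117453), 2267)
[323.9420249  166.72926566]
```

View pics/f.png

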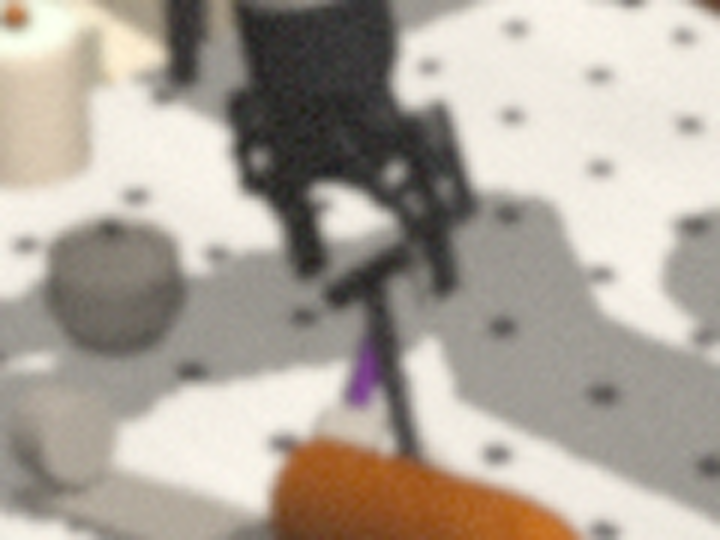

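Request:
{"api": "carry_out", "payload": {
  "plan": [
    [[0, 0, 0, 0, 0, 0, 0.5], [0, 0, 0, 0, 0, 0, 0.2], [0, 0, 0, 0, 0, 0, 0], [0, 0, 0, 0, 0, 0, 0], [0, 0, 0, 0, 0, 0, 0]]
  ]
}}

```text
time_s: 3.97
eef_pos: [0.5142, -0.0807, 0.2871]
eef_rot: [-0.149, 0.988, 0.046, -0.007]
wrist_force: [0.6, 0.3, 0.2]
opening: 0.299
grasp_force: 0.0
```

Request:
{"api": "carry_out", "payload": {
  "plan": [
    [[0, 0, 0, 0, 0, 0, 0], [0, 0, 0, 0, 0, 0, 0], [0, 0, 0, 0, 0, 0, 0], [0, 0, 0, 0, 0, 0, 0], [0, 0, 0, 0, 0, 0, 0]]
  ]
}}

```text
time_s: 4.38
eef_pos: [0.5142, -0.0808, 0.2871]
eef_rot: [-0.149, 0.988, 0.046, -0.007]
wrist_force: [-1.0, -1.1, 3.6]
opening: 0.165
grasp_force: 58.4
```

```bash
cat > ctl.py <<'E'
import sys,json,time
from meas import *
from scipy.optimize import least_squares
I,D,G,K,B=.021,.01,.28,.20,.02; H=1/60
def sim(x,prof):  # x=(th,om,c); prof = lever angles every H, first = present
    th,om,c=x;out=[]
    for a0,a1 in zip(prof[:-1],prof[1:]):
        a=(a0+a1)/2;da=(a1-a0)/H
        acc=(G*th+c+K*(a-th)+B*(da-om)-D*om)/I
        om+=acc*H;th+=om*H
        if th<=-.3: th=-.3;om=max(om,0)
        out.append((th,om))
    return np.array([th,om,c]),np.array(out)
def prof(ends,a,hold=0):  # ends: lever angle at the end of each 5-row call
    p=[a]*(int(round(hold/H))+1)
    for e in ends: p+=list(np.linspace(p[-1],e,26)[1:])
    return p
def kf(st,th,t):
    P=np.array(st["P"]);x=np.array(st["x"]);hold=max(0,t-st["t"]-len(st["ends"])*5/12)
    p=prof(st["ends"],st["a"],hold);f=lambda y:sim(y,p)[0]
    x1=f(x);F=np.array([(f(x+1e-4*e)-x1)/1e-4 for e in np.eye(3)]).T
    dt=t-st["t"];q=.35
    P=F@P@F.T+np.diag([(.002*dt)**2,(q*.1*dt)**2,(.012)**2*dt])
    h=np.array([1,0,0.]);S=P[0,0]+.0015**2;k=P[:,0]/S;e=th-x1[0]
    if th<-.297: x1=np.array([-.3,0,min(x1[2],-(G*-.3+K*(p[-1]+.3)))]);P=np.diag([1e-7,1e-7,.02**2]);e=0
    else: x1=x1+k*e;P=P-np.outer(k,h@P)
    return x1,P,p[-1],e
def plan(x,a,target,vmax,hold,N=7):
    sgn=np.sign(target-x[0])
    def ref(t): # exponential approach, speed limited
        y=x[0];r=[]
        for _ in t: y+=np.clip((target-y)/.7,-vmax,vmax)*H;r.append(y)
        return np.array(r)
    n=int(round(hold/H))+25*N;r=ref(range(n))
    def res(e):
        o=sim(x,prof(e,a,hold))[1];return np.concatenate([(o[:,0]-r)[4::5]*3,np.maximum(abs(o[:,1])-.25,0)[4::5]*3,np.diff([a,*e])*.25])
    s=least_squares(res,[a]*N,bounds=(-1,1.2),max_nfev=30);return s.x,sim(x,prof(s.x,a,hold))[1]
def step(target=None,vmax=.12,fixed=None,ncall=1,save=None):
    st=json.load(open("st.json"));o=get_obs();t=o["time_s"]
    c=camera("scene");th,fun,n=angle(c,"scene")
    np.savez_compressed("pics/im%05d.npz"%int(t*100),pixels=c["pixels"])
    x,P,a,e=kf(st,th,t)
    if fixed is not None: ends=np.array(fixed)
    else: ends,o2=plan(x,a,target,vmax,.05)
    ends=np.round(ends[:ncall],3);pr=sim(x,prof(ends,a,.05))[1]
    print("t%.2f th %.4f fit%.4f inn %.4f x %s a %.3f F %s gf %.0f"%(t,th,fun,e,x.round(3),a,o["wrist_force"].round(1),o["grasp_force"]),"ends",ends,"pred",pr[-1].round(3),"maxom",abs(pr[:,1]).max().round(2))
    b=a
    for q in ends: call([pose(b+(q-b)*i/5) for i in range(1,6)],[0]*5);b=q
    json.dump(dict(x=list(x),P=P.tolist(),t=t,a=a,ends=list(ends)),open("st.json","w"))
E
python3 - <<'E'
from ctl import *
o=get_obs();print(o["time_s"],o["opening"],o["grasp_force"],o["wrist_force"],o["eef_pos"]-getc()[0],pose(-.3)[0]-getc()[0])
json.dump(dict(x=[-.3,0,-.04],P=np.diag([1e-7,1e-7,1e-3]).tolist(),t=o["time_s"],a=-.3,ends=[]),open("st.json","w"))
step(fixed=[-.18,-.06])
E
```

```text
4.3833 0.1651354447374445 58.38594853878021 [-0.99928752 -1.09927511  3.61605436] [2.53559795e-04 2.47915527e-05 6.06409760e-04] [-2.02046507e-05 -1.99129139e-05 -1.10145983e-05]
t4.38 th -0.3000 fit0.0016 inn 0.0000 x [-0.3   0.   -0.04] a -0.300 F [-1.  -1.1  3.6] gf 58 ends [-0.18] pred [-0.3  0. ] maxom 0.0
[[[-0.0002, 0.0023, 0.0007, -0.024, -0.002, -0.0, 0], [-0.0005, 0.0046, 0.0013, -0.048, -0.005, -0.0, 0], [-0.0007, 0.007, 0.0019, -0.071, -0.007, -0.0, 0], [-0.0009, 0.0093, 0.0024, -0.095, -0.009, -0.0, 0], [-0.0011, 0.0117, 0.0029, -0.119, -0.011, -0.0, 0]]]
```

Request:
{"api": "carry_out", "payload": {
  "plan": [
    [[-0.0002, 0.0023, 0.0007, -0.024, -0.002, 0, 0], [-0.0005, 0.0046, 0.0013, -0.048, -0.005, 0, 0], [-0.0007, 0.007, 0.0019, -0.071, -0.007, 0, 0], [-0.0009, 0.0093, 0.0024, -0.095, -0.009, 0, 0], [-0.0011, 0.0117, 0.0029, -0.119, -0.011, 0, 0]]
  ]
}}

```text
time_s: 4.85
eef_pos: [0.513, -0.0686, 0.2899]
eef_rot: [-0.089, 0.995, 0.047, -0.004]
wrist_force: [-0.6, -1.3, 3.0]
opening: 0.167
grasp_force: 58.4
```

```bash
python3 - <<'E'
from ctl import *
step(fixed=[-.08,0.0],ncall=2)
E
```

```text
t4.85 th -0.3000 fit0.0016 inn 0.0000 x [-0.3   0.   -0.04] a -0.180 F [-0.6 -1.3  3. ] gf 58 ends [-0.08  0.  ] pred [-0.3  0. ] maxom 0.0
[[[-0.0002, 0.002, 0.0003, -0.02, -0.002, 0.0, 0], [-0.0004, 0.004, 0.0006, -0.04, -0.004, 0.0, 0], [-0.0006, 0.006, 0.0009, -0.06, -0.006, 0.0, 0], [-0.0008, 0.008, 0.0011, -0.08, -0.008, 0.0, 0], [-0.001, 0.01, 0.0013, -0.1, -0.01, 0.0, 0]]]
[[[-0.0001, 0.0016, 0.0001, -0.016, -0.001, 0.0, 0], [-0.0003, 0.0032, 0.0002, -0.032, -0.003, 0.0, 0], [-0.0004, 0.0048, 0.0002, -0.048, -0.004, 0.0, 0], [-0.0006, 0.0064, 0.0003, -0.064, -0.006, 0.0, 0], [-0.0007, 0.008, 0.0003, -0.079, -0.007, 0.0, 0]]]
```

Request:
{"api": "carry_out", "payload": {
  "plan": [
    [[-0.0002, 0.002, 0.0003, -0.02, -0.002, 0, 0], [-0.0004, 0.004, 0.0006, -0.04, -0.004, 0, 0], [-0.0006, 0.006, 0.0009, -0.06, -0.006, 0, 0], [-0.0008, 0.008, 0.0011, -0.08, -0.008, 0, 0], [-0.001, 0.01, 0.0013, -0.1, -0.01, 0, 0]]
  ]
}}

```text
time_s: 5.32
eef_pos: [0.512, -0.0586, 0.291]
eef_rot: [-0.039, 0.998, 0.047, -0.002]
wrist_force: [-0.5, -0.6, 3.5]
opening: 0.165
grasp_force: 58.9
```

Request:
{"api": "carry_out", "payload": {
  "plan": [
    [[-0.0001, 0.0016, 0.0001, -0.016, -0.001, 0, 0], [-0.0003, 0.0032, 0.0002, -0.032, -0.003, 0, 0], [-0.0004, 0.0048, 0.0002, -0.048, -0.004, 0, 0], [-0.0006, 0.0064, 0.0003, -0.064, -0.006, 0, 0], [-0.0007, 0.008, 0.0003, -0.079, -0.007, 0, 0]]
  ]
}}

```text
time_s: 5.73
eef_pos: [0.5112, -0.0507, 0.2912]
eef_rot: [0.0, 0.999, 0.047, -0.0]
wrist_force: [-1.0, -0.7, 3.6]
opening: 0.167
grasp_force: 58.9
```

```bash
python3 - <<'E'
from ctl import *
step(fixed=[.07])
E
```

```text
t5.73 th -0.3001 fit0.0016 inn 0.0000 x [-0.3   0.   -0.04] a 0.000 F [-1.  -0.7  3.6] gf 59 ends [0.07] pred [-0.3  0. ] maxom 0.0
[[[-0.0001, 0.0014, -0.0, -0.014, -0.002, 0.0, 0], [-0.0003, 0.0028, -0.0, -0.028, -0.003, 0.0, 0], [-0.0004, 0.0042, -0.0001, -0.042, -0.004, 0.0, 0], [-0.0005, 0.0056, -0.0002, -0.056, -0.005, 0.0, 0], [-0.0007, 0.007, -0.0002, -0.07, -0.007, 0.0, 0]]]
```

Request:
{"api": "carry_out", "payload": {
  "plan": [
    [[-0.0001, 0.0014, 0, -0.014, -0.002, 0, 0], [-0.0003, 0.0028, 0, -0.028, -0.003, 0, 0], [-0.0004, 0.0042, -0.0001, -0.042, -0.004, 0, 0], [-0.0005, 0.0056, -0.0002, -0.056, -0.005, 0, 0], [-0.0007, 0.007, -0.0002, -0.07, -0.007, 0, 0]]
  ]
}}

```text
time_s: 6.2
eef_pos: [0.5105, -0.0437, 0.2909]
eef_rot: [0.036, 0.998, 0.047, 0.002]
wrist_force: [0.9, -0.1, 0.6]
opening: 0.167
grasp_force: 58.8
```

```bash
sed -i 's/if fixed is not None:/if fixed is not None and (target is None or th<-.2975):/' ctl.py; python3 - <<'E'
from ctl import *
step(fixed=[.13],target=.03)
E
```

```text
t6.20 th -0.3000 fit0.0016 inn 0.0000 x [-0.3   0.   -0.04] a 0.070 F [ 0.9 -0.1  0.6] gf 59 ends [0.13] pred [-0.3  0. ] maxom 0.0
[[[-0.0001, 0.0012, -0.0001, -0.012, -0.001, 0.0, 0], [-0.0002, 0.0024, -0.0002, -0.024, -0.002, 0.0, 0], [-0.0003, 0.0036, -0.0004, -0.036, -0.003, 0.0, 0], [-0.0004, 0.0048, -0.0005, -0.048, -0.004, 0.0, 0], [-0.0005, 0.006, -0.0007, -0.06, -0.005, 0.0, 0]]]
```

Request:
{"api": "carry_out", "payload": {
  "plan": [
    [[-0.0001, 0.0012, -0.0001, -0.012, -0.001, 0, 0], [-0.0002, 0.0024, -0.0002, -0.024, -0.002, 0, 0], [-0.0003, 0.0036, -0.0004, -0.036, -0.003, 0, 0], [-0.0004, 0.0048, -0.0005, -0.048, -0.004, 0, 0], [-0.0005, 0.006, -0.0007, -0.06, -0.005, 0, 0]]
  ]
}}

```text
time_s: 6.67
eef_pos: [0.51, -0.0378, 0.2902]
eef_rot: [0.065, 0.997, 0.047, 0.003]
wrist_force: [-0.1, 0.3, 0.1]
opening: 0.166
grasp_force: 58.6
```

```bash
python3 - <<'E'
from ctl import *
step(fixed=[.19],target=.03)
E
```

```text
t6.67 th -0.3000 fit0.0016 inn 0.0000 x [-0.3   0.   -0.04] a 0.130 F [-0.1  0.3  0.1] gf 59 ends [0.19] pred [-0.3  0. ] maxom 0.0
[[[-0.0001, 0.0012, -0.0001, -0.012, -0.001, 0.0, 0], [-0.0003, 0.0024, -0.0003, -0.024, -0.003, 0.0, 0], [-0.0004, 0.0036, -0.0005, -0.036, -0.004, 0.0, 0], [-0.0005, 0.0048, -0.0007, -0.048, -0.005, 0.0, 0], [-0.0006, 0.006, -0.0009, -0.06, -0.006, 0.0, 0]]]
```

Request:
{"api": "carry_out", "payload": {
  "plan": [
    [[-0.0001, 0.0012, -0.0001, -0.012, -0.001, 0, 0], [-0.0003, 0.0024, -0.0003, -0.024, -0.003, 0, 0], [-0.0004, 0.0036, -0.0005, -0.036, -0.004, 0, 0], [-0.0005, 0.0048, -0.0007, -0.048, -0.005, 0, 0], [-0.0006, 0.006, -0.0009, -0.06, -0.006, 0, 0]]
  ]
}}

```text
time_s: 7.13
eef_pos: [0.5094, -0.0318, 0.2892]
eef_rot: [0.096, 0.994, 0.047, 0.004]
wrist_force: [0.9, -1.0, -2.0]
opening: 0.168
grasp_force: 58.5
```

```bash
python3 - <<'E'
from ctl import *
step(fixed=[.25],target=.03)
E
```

```text
t7.13 th -0.3000 fit0.0016 inn 0.0000 x [-0.3   0.   -0.04] a 0.190 F [ 0.9 -1.  -2. ] gf 58 ends [0.25] pred [-0.3  0. ] maxom 0.0
[[[-0.0001, 0.0012, -0.0003, -0.012, -0.001, 0.0, 0], [-0.0002, 0.0024, -0.0005, -0.024, -0.002, 0.0, 0], [-0.0003, 0.0035, -0.0008, -0.036, -0.003, 0.0, 0], [-0.0004, 0.0047, -0.001, -0.047, -0.004, 0.0, 0], [-0.0005, 0.0059, -0.0013, -0.059, -0.006, 0.0, 0]]]
```

Request:
{"api": "carry_out", "payload": {
  "plan": [
    [[-0.0001, 0.0012, -0.0003, -0.012, -0.001, 0, 0], [-0.0002, 0.0024, -0.0005, -0.024, -0.002, 0, 0], [-0.0003, 0.0035, -0.0008, -0.036, -0.003, 0, 0], [-0.0004, 0.0047, -0.001, -0.047, -0.004, 0, 0], [-0.0005, 0.0059, -0.0013, -0.059, -0.006, 0, 0]]
  ]
}}

```text
time_s: 7.6
eef_pos: [0.5088, -0.026, 0.2878]
eef_rot: [0.125, 0.991, 0.046, 0.006]
wrist_force: [2.3, -2.1, -6.1]
opening: 0.162
grasp_force: 58.4
```

```bash
python3 - <<'E'
from ctl import *
step(fixed=[.31],target=.03)
E
```

```text
t7.60 th -0.2989 fit0.0019 inn 0.0000 x [-0.3   0.   -0.04] a 0.250 F [ 2.3 -2.1 -6.1] gf 58 ends [0.31] pred [-0.3    0.001] maxom 0.0
[[[-0.0001, 0.0011, -0.0003, -0.012, -0.001, 0.0, 0], [-0.0003, 0.0023, -0.0007, -0.024, -0.002, 0.0, 0], [-0.0004, 0.0035, -0.001, -0.036, -0.003, 0.0, 0], [-0.0005, 0.0046, -0.0014, -0.048, -0.004, -0.0, 0], [-0.0006, 0.0058, -0.0017, -0.06, -0.005, -0.0, 0]]]
```

```bash
sed -i 's/th<-.2975)/th<-.2995)/; s/if th<-.297:/if th<-.2995:/' ctl.py; python3 - <<'E'
from ctl import *
setc(*pose(.25));t=7.60
json.dump(dict(x=[-.2992,.01,-.022],P=np.diag([1e-6,4e-4,1e-4]).tolist(),t=t,a=.25,ends=[]),open("st.json","w"))
step(target=.03)
E
```

```text
t7.65 th -0.2970 fit0.0021 inn 0.0014 x [-0.298  0.03  -0.02 ] a 0.250 F [ 2.  -1.6 -5.3] gf 58 ends [0.259] pred [-0.252  0.168] maxom 0.17
[[[-0.0, 0.0002, -0.0, -0.002, -0.0, -0.0, 0], [-0.0, 0.0004, -0.0001, -0.004, -0.0, -0.0, 0], [-0.0, 0.0005, -0.0001, -0.005, -0.001, -0.0, 0], [-0.0001, 0.0007, -0.0002, -0.007, -0.001, -0.0, 0], [-0.0001, 0.0009, -0.0002, -0.009, -0.001, -0.0, 0]]]
```

Request:
{"api": "carry_out", "payload": {
  "plan": [
    [[0, 0.0002, 0, -0.002, 0, 0, 0], [0, 0.0004, -0.0001, -0.004, 0, 0, 0], [0, 0.0005, -0.0001, -0.005, -0.001, 0, 0], [-0.0001, 0.0007, -0.0002, -0.007, -0.001, 0, 0], [-0.0001, 0.0009, -0.0002, -0.009, -0.001, 0, 0]]
  ]
}}

```text
time_s: 8.12
eef_pos: [0.5088, -0.0252, 0.2876]
eef_rot: [0.129, 0.991, 0.046, 0.006]
wrist_force: [2.9, -3.1, -9.2]
opening: 0.168
grasp_force: 58.5
```

```bash
python3 - <<'E'
from ctl import *
step(target=.03)
E
```

```text
t8.12 th -0.2268 fit0.0021 inn 0.0249 x [-0.227  0.26  -0.015] a 0.259 F [ 2.9 -3.1 -9.2] gf 58 ends [0.033] pred [-0.141 -0.027] maxom 0.29
[[[0.0004, -0.0044, 0.001, 0.045, 0.004, 0.0, 0], [0.0009, -0.0089, 0.0019, 0.09, 0.009, 0.0, 0], [0.0013, -0.0134, 0.0026, 0.135, 0.013, 0.0, 0], [0.0017, -0.0179, 0.003, 0.18, 0.017, 0.0, 0], [0.0021, -0.0225, 0.0033, 0.225, 0.021, 0.0, 0]]]
```

Request:
{"api": "carry_out", "payload": {
  "plan": [
    [[0.0004, -0.0044, 0.001, 0.045, 0.004, 0, 0], [0.0009, -0.0089, 0.0019, 0.09, 0.009, 0, 0], [0.0013, -0.0134, 0.0026, 0.135, 0.013, 0, 0], [0.0017, -0.0179, 0.003, 0.18, 0.017, 0, 0], [0.0021, -0.0225, 0.0033, 0.225, 0.021, 0, 0]]
  ]
}}

```text
time_s: 8.58
eef_pos: [0.5109, -0.0475, 0.2913]
eef_rot: [0.015, 0.999, 0.047, 0.001]
wrist_force: [3.0, -0.5, -10.8]
opening: 0.161
grasp_force: 58.7
```

```bash
python3 - <<'E'
from ctl import *
step(target=.03)
E
```

```text
t8.58 th -0.1831 fit0.0022 inn -0.0417 x [-0.183 -0.187 -0.023] a 0.033 F [  3.   -0.5 -10.8] gf 59 ends [0.419] pred [-0.231  0.25 ] maxom 0.25
[[[-0.0007, 0.0078, -0.0006, -0.077, -0.007, 0.0, 0], [-0.0014, 0.0155, -0.0017, -0.154, -0.014, 0.0, 0], [-0.0021, 0.023, -0.0035, -0.231, -0.021, 0.0, 0], [-0.0028, 0.0304, -0.0058, -0.307, -0.029, 0.0, 0], [-0.0035, 0.0376, -0.0087, -0.384, -0.036, -0.0, 0]]]
```

```bash
cat > fit.py <<'E'
import ctl
from ctl import *
def build(hist): # hist: list of (t_end_of_call, a) -> fine lever profile
    tt=[];aa=[]
    for t0,t1,a0,a1 in hist: tt+=[t0,t1];aa+=[a0,a1]
    return np.array(tt),np.array(aa)
def fit(hist,data,prior=([.021,.01,.28,.20,.02,-.04],[.002,.004,.02,.03,.006,.05]),N0=None):
    tt,aa=build(hist);T=np.arange(tt[0],data[-1][0]+H,H);p=np.interp(T,tt,aa)
    m,s=map(np.array,prior)
    def f(z,full=False):
        v=m+s*z;ctl.I,ctl.D,ctl.G,ctl.K,ctl.B=v[:5]
        o=sim(np.array([-.3,0,v[5]]),p)[1];y=np.interp([d[0] for d in data],T[1:],o[:,0])
        if full: return v,y,o[-1]
        return np.concatenate([(y-[d[1] for d in data])/.002,z])
    best=min((least_squares(f,np.r_[0,0,0,dk,0,dc],diff_step=1e-3) for dk in(-1,0,1,2) for dc in(-1,0,.5,1)),key=lambda r:r.cost)
    return best.cost,f(best.x,True)
E
cat > hist.json <<'E'
{"hist":[[6.25,6.67,0.07,0.13],[6.72,7.13,0.13,0.19],[7.18,7.60,0.19,0.25],[7.70,8.12,0.25,0.259],[8.17,8.58,0.259,0.033]],
"data":[[7.13,-0.3],[7.60,-0.2989],[7.65,-0.2970],[8.12,-0.2268],[8.58,-0.1831]]}
E
python3 - <<'E'
from fit import *
h=json.load(open("hist.json"));r=fit(h["hist"],h["data"]);print(r[0]);[print(np.round(q,4)) for q in r[1]]
E
```

```text
5.547667006143056
[ 0.0193  0.0082  0.2843  0.2333  0.0122 -0.0367]
[-0.3    -0.2957 -0.2929 -0.2282 -0.183 ]
[-0.1837 -0.2093]
```

```bash
sed -i 's/^I,D,G,K,B=[^;]*;/I,D,G,K,B=.0195,.009,.284,.233,.014;/; s/np.diff(\[a,\*e\])\*.25/np.diff([a,*e])*.35/; s/(.012)\*\*2\*dt/(.006)**2*dt/' ctl.py; python3 - <<'E'
from ctl import *
setc(*pose(.033))
json.dump(dict(x=[-.183,-.207,-.0367],P=np.diag([2e-6,4e-4,4e-5]).tolist(),t=8.583,a=.033,ends=[]),open("st.json","w"))
step(target=.03,vmax=.10,ncall=2)
E
```

```text
t8.63 th -0.1931 fit0.0021 inn 0.0031 x [-0.194 -0.277 -0.035] a 0.033 F [ 1.7 -0.6 -6.9] gf 59 ends [0.36  0.141] pred [-0.153  0.207] maxom 0.4
[[[-0.0006, 0.0066, -0.0004, -0.065, -0.006, -0.0, 0], [-0.0012, 0.0131, -0.0013, -0.13, -0.012, -0.0, 0], [-0.0018, 0.0195, -0.0026, -0.195, -0.018, -0.0, 0], [-0.0024, 0.0259, -0.0043, -0.26, -0.024, 0.0, 0], [-0.003, 0.0321, -0.0064, -0.326, -0.031, -0.0, 0]]]
[[[0.0004, -0.0041, 0.0014, 0.044, 0.005, -0.0, 0], [0.0008, -0.0084, 0.0027, 0.088, 0.009, -0.0, 0], [0.0012, -0.0126, 0.0038, 0.131, 0.013, -0.0, 0], [0.0016, -0.0169, 0.0047, 0.175, 0.017, -0.0, 0], [0.002, -0.0213, 0.0055, 0.218, 0.021, -0.0, 0]]]
```

```bash
python3 - <<'E'
s=open("ctl.py").read()
s=s.replace("p+=list(np.linspace(p[-1],e,26)[1:])","p+=list(np.linspace(p[-1],e,16)[1:])+[e]*10")
s=s.replace("i/5) for i in range(1,6)]","min(i,3)/3) for i in range(1,6)]")
s=s.replace("abs(o[:,1])-.25,0)[4::5]*3","abs(o[:,1])-.15,0)[4::5]*3")
open("ctl.py","w").write(s)
from ctl import *
setc(*pose(.033))
json.dump(dict(x=[-.194,-.277,-.035],P=np.diag([2e-6,3e-4,4e-5]).tolist(),t=8.633,a=.033,ends=[]),open("st.json","w"))
step(target=.03,vmax=.10,ncall=2)
E
```

```text
t8.68 th -0.2052 fit0.0021 inn 0.0052 x [-0.207 -0.333 -0.032] a 0.033 F [ 1.7 -0.9 -5.9] gf 59 ends [0.312 0.183] pred [-0.158  0.228] maxom 0.41
[[[-0.0009, 0.0093, -0.0007, -0.093, -0.009, -0.0, 0], [-0.0017, 0.0185, -0.0024, -0.185, -0.017, 0.0, 0], [-0.0026, 0.0275, -0.0048, -0.278, -0.026, -0.0, 0], [-0.0026, 0.0275, -0.0048, -0.278, -0.026, -0.0, 0], [-0.0026, 0.0275, -0.0048, -0.278, -0.026, -0.0, 0]]]
[[[0.0004, -0.0041, 0.0012, 0.043, 0.004, 0.0, 0], [0.0008, -0.0083, 0.0023, 0.086, 0.008, 0.0, 0], [0.0012, -0.0125, 0.0032, 0.129, 0.012, 0.0, 0], [0.0012, -0.0125, 0.0032, 0.129, 0.012, 0.0, 0], [0.0012, -0.0125, 0.0032, 0.129, 0.012, 0.0, 0]]]
```

Request:
{"api": "carry_out", "payload": {
  "plan": [
    [[-0.0009, 0.0093, -0.0007, -0.093, -0.009, 0, 0], [-0.0017, 0.0185, -0.0024, -0.185, -0.017, 0, 0], [-0.0026, 0.0275, -0.0048, -0.278, -0.026, 0, 0], [-0.0026, 0.0275, -0.0048, -0.278, -0.026, 0, 0], [-0.0026, 0.0275, -0.0048, -0.278, -0.026, 0, 0]]
  ]
}}

```text
time_s: 9.15
eef_pos: [0.5081, -0.0183, 0.2855]
eef_rot: [0.156, 0.986, 0.048, 0.008]
wrist_force: [3.7, -5.4, -10.9]
opening: 0.165
grasp_force: 60.1
```

```bash
python3 - <<'E'
from ctl import *
st=json.load(open("st.json"));st["ends"]=st["ends"][:1];json.dump(st,open("st.json","w"));setc(*pose(st["ends"][0]))
step(target=.03,vmax=.10)
E
```

```text
t9.15 th -0.2770 fit0.0020 inn -0.0072 x [-0.277  0.198 -0.038] a 0.312 F [  3.7  -5.4 -10.9] gf 60 ends [0.146] pred [-0.212 -0.037] maxom 0.24
[[[0.0005, -0.0053, 0.0016, 0.055, 0.005, 0.0, 0], [0.001, -0.0108, 0.0028, 0.11, 0.01, 0.0, 0], [0.0015, -0.0162, 0.0038, 0.165, 0.015, 0.0, 0], [0.0015, -0.0162, 0.0038, 0.165, 0.015, 0.0, 0], [0.0015, -0.0162, 0.0038, 0.165, 0.015, 0.0, 0]]]
```

```bash
python3 - <<'E'
s=open("ctl.py").read()
s=s.replace("(o[:,0]-r)[4::5]*3,","(o[:,0]-r)[4::5]*2,(o[:,1]-np.gradient(r,H))[4::5]*.7,").replace("np.diff([a,*e])*.35","np.diff([a,*e])*.5")
open("ctl.py","w").write(s)
from ctl import *
x=np.array([-.277,.198,-.038])
e,o=plan(x,.312,.03,.1,.05);print(e.round(3),o[4::12].round(3).tolist())
setc(*pose(.312))
json.dump(dict(x=list(x),P=np.diag([2e-6,3e-4,3e-5]).tolist(),t=9.15,a=.312,ends=[]),open("st.json","w"))
step(target=.03,vmax=.10)
E
```

```text
[0.151 0.256 0.199 0.201 0.191 0.174 0.162] [[-0.258, 0.246], [-0.217, 0.129], [-0.209, -0.024], [-0.213, 0.019], [-0.197, 0.123], [-0.17, 0.13], [-0.148, 0.1], [-0.129, 0.094], [-0.109, 0.1], [-0.089, 0.103], [-0.068, 0.103], [-0.048, 0.098], [-0.03, 0.083], [-0.015, 0.069], [-0.003, 0.048]]
t9.20 th -0.2698 fit0.0020 inn -0.0041 x [-0.268  0.223 -0.04 ] a 0.312 F [  4.5  -4.9 -10.2] gf 60 ends [0.151] pred [-0.198 -0.029] maxom 0.26
[[[0.0005, -0.0052, 0.0015, 0.053, 0.005, 0.0, 0], [0.001, -0.0104, 0.0028, 0.107, 0.01, 0.0, 0], [0.0015, -0.0157, 0.0037, 0.16, 0.015, -0.0, 0], [0.0015, -0.0157, 0.0037, 0.16, 0.015, -0.0, 0], [0.0015, -0.0157, 0.0037, 0.16, 0.015, -0.0, 0]]]
```

```bash
python3 - <<'E'
s=open("ctl.py").read()
s=s.replace("for e in ends: p+=list(np.linspace(p[-1],e,16)[1:])+[e]*10","for i,e in enumerate(ends): p+=list(np.linspace(p[-1],e,[11,16][i%2])[1:])")
s=s.replace('len(st["ends"])*5/12','len(st["ends"])*5/24')
s=s.replace("N=7):","N=6):").replace("[a]*N,","[a]*2*N,").replace("ends[:ncall]","ends[:2*ncall]")
s=s.replace("""for q in ends: call([pose(b+(q-b)*min(i,3)/3) for i in range(1,6)],[0]*5);b=q""",
"""for k in range(0,len(ends),2):
        A=np.interp([1,2,3,4,5],[0,2,5],[b,ends[k],ends[k+1]]);call([pose(q) for q in A],[0]*5);b=A[-1]""")
open("ctl.py","w").write(s)
from ctl import *
x=np.array([-.268,.215,-.040])
e,o=plan(x,.312,.03,.1,.05);print(e.round(3),o[4::12].round(3).tolist())
setc(*pose(.312))
json.dump(dict(x=list(x),P=np.diag([2e-6,2e-4,3e-5]).tolist(),t=9.20,a=.312,ends=[]),open("st.json","w"))
step(target=.03,vmax=.10)
E
```

```text
[0.121 0.268 0.229 0.222 0.219 0.214 0.209 0.204 0.2   0.196 0.186 0.176] [[-0.248, 0.24], [-0.225, 0.022], [-0.217, 0.085], [-0.198, 0.096], [-0.178, 0.097], [-0.159, 0.098], [-0.139, 0.099], [-0.119, 0.099], [-0.1, 0.1], [-0.08, 0.1], [-0.059, 0.101], [-0.04, 0.095], [-0.022, 0.079]]
t9.25 th -0.2599 fit0.0020 inn -0.0039 x [-0.258  0.239 -0.042] a 0.312 F [  3.9  -4.5 -10.8] gf 60 ends [0.114 0.281] pred [-0.209  0.079] maxom 0.27
[[[0.0009, -0.0096, 0.0026, 0.099, 0.009, 0.0, 0], [0.0018, -0.0194, 0.0042, 0.197, 0.018, 0.0, 0], [0.0013, -0.0139, 0.0034, 0.142, 0.013, 0.0, 0], [0.0008, -0.0084, 0.0023, 0.086, 0.008, 0.0, 0], [0.0003, -0.003, 0.0009, 0.031, 0.003, 0.0, 0]]]
```

Request:
{"api": "carry_out", "payload": {
  "plan": [
    [[0.0009, -0.0096, 0.0026, 0.099, 0.009, 0, 0], [0.0018, -0.0194, 0.0042, 0.197, 0.018, 0, 0], [0.0013, -0.0139, 0.0034, 0.142, 0.013, 0, 0], [0.0008, -0.0084, 0.0023, 0.086, 0.008, 0, 0], [0.0003, -0.003, 0.0009, 0.031, 0.003, 0, 0]]
  ]
}}

```text
time_s: 9.72
eef_pos: [0.5087, -0.0241, 0.2874]
eef_rot: [0.141, 0.989, 0.045, 0.007]
wrist_force: [2.9, -3.5, -13.5]
opening: 0.164
grasp_force: 60.0
```

```bash
python3 - <<'E'
from ctl import *
step(target=.03,vmax=.10)
E
```

```text
t9.72 th -0.2075 fit0.0021 inn 0.0014 x [-0.207  0.084 -0.042] a 0.281 F [  2.9  -3.5 -13.5] gf 60 ends [0.219 0.226] pred [-0.159  0.096] maxom 0.12
[[[0.0003, -0.003, 0.0008, 0.031, 0.003, -0.0, 0], [0.0005, -0.006, 0.0016, 0.062, 0.006, -0.0, 0], [0.0005, -0.0058, 0.0015, 0.059, 0.005, -0.0, 0], [0.0005, -0.0056, 0.0015, 0.057, 0.005, -0.0, 0], [0.0005, -0.0053, 0.0014, 0.055, 0.005, -0.0, 0]]]
```

Request:
{"api": "carry_out", "payload": {
  "plan": [
    [[0.0003, -0.003, 0.0008, 0.031, 0.003, 0, 0], [0.0005, -0.006, 0.0016, 0.062, 0.006, 0, 0], [0.0005, -0.0058, 0.0015, 0.059, 0.005, 0, 0], [0.0005, -0.0056, 0.0015, 0.057, 0.005, 0, 0], [0.0005, -0.0053, 0.0014, 0.055, 0.005, 0, 0]]
  ]
}}

```text
time_s: 10.18
eef_pos: [0.509, -0.0281, 0.2884]
eef_rot: [0.113, 0.993, 0.047, 0.006]
wrist_force: [3.5, -3.0, -10.4]
opening: 0.165
grasp_force: 60.3
```

```bash
python3 - <<'E'
from ctl import *
step(target=.03,vmax=.10)
E
```

```text
t10.18 th -0.1055 fit0.0023 inn 0.0537 x [-0.106  0.289 -0.033] a 0.226 F [  3.5  -3.  -10.4] gf 60 ends [0.013 0.225] pred [-0.057  0.08 ] maxom 0.31
[[[0.001, -0.0106, 0.0019, 0.106, 0.01, 0.0, 0], [0.002, -0.0213, 0.0026, 0.212, 0.02, 0.0, 0], [0.0013, -0.0142, 0.0022, 0.141, 0.013, 0.0, 0], [0.0006, -0.0071, 0.0014, 0.071, 0.007, 0.0, 0], [-0.0, -0.0001, 0.0, 0.001, 0.0, -0.0, 0]]]
```

```bash
cat > hist.json <<'E'
{"hist":[[6.25,6.667,0.07,0.13],[6.717,7.133,0.13,0.19],[7.183,7.6,0.19,0.25],[7.70,8.117,0.25,0.259],[8.167,8.583,0.259,0.033],
[8.733,8.983,0.033,0.312],[9.3,9.467,0.312,0.114],[9.467,9.717,0.114,0.281],[9.767,9.933,0.281,0.219],[9.933,10.183,0.219,0.226]],
"data":[[7.13,-0.3],[7.60,-0.2989],[7.65,-0.2970],[8.117,-0.2268],[8.583,-0.1831],[8.633,-0.1931],[8.683,-0.2052],[9.15,-0.277],[9.2,-0.2698],[9.25,-0.2599],[9.717,-0.2075],[10.183,-0.1055]]}
E
python3 - <<'E'
from fit import *
import glob
h=json.load(open("hist.json"))
for lag in(0,.05,.1):
  H2=[[a+lag,b+lag,c,d] for a,b,c,d in h["hist"]]
  r=fit(H2,h["data"],([.021,.01,.28,.20,.02,-.04],[.003,.006,.02,.05,.01,.05]));print(lag,r[0]);[print(np.round(q,4)) for q in r[1]]
print(np.round([d[1] for d in h["data"]],4))
E
```

```text
0 10.887245059591535
[ 0.0211  0.0154  0.2769  0.2049  0.016  -0.0231]
[-0.3    -0.2938 -0.2906 -0.2284 -0.1835 -0.1927 -0.2047 -0.2752 -0.2695
 -0.2617 -0.2096 -0.1044]
[-0.1043  0.2771]
0.05 11.28358225764236
[ 0.0219  0.0117  0.2737  0.2014  0.0265 -0.0221]
[-0.3    -0.2936 -0.2902 -0.2297 -0.1833 -0.1925 -0.2046 -0.2767 -0.2701
 -0.2616 -0.2076 -0.105 ]
[-0.1049  0.2553]
0.1 18.245055784600662
[ 0.0228  0.0088  0.2647  0.1917  0.0373 -0.0195]
[-0.3    -0.2932 -0.2899 -0.2315 -0.1839 -0.1921 -0.204  -0.2792 -0.271
 -0.2615 -0.2041 -0.1061]
[-0.106   0.2293]
[-0.3    -0.2989 -0.297  -0.2268 -0.1831 -0.1931 -0.2052 -0.277  -0.2698
 -0.2599 -0.2075 -0.1055]
```

```bash
sed -i 's/^I,D,G,K,B=[^;]*;/I,D,G,K,B=.0212,.0145,.2765,.204,.018;/; s/(.006)\*\*2\*dt/(.003)**2*dt/' ctl.py; python3 - <<'E'
from ctl import *
setc(*pose(.226))
json.dump(dict(x=[-.1052,.272,-.0228],P=np.diag([2e-6,2e-4,6e-6]).tolist(),t=10.183,a=.226,ends=[]),open("st.json","w"))
step(target=.03,vmax=.10)
E
```

```text
t10.23 th -0.0931 fit0.0024 inn -0.0021 x [-0.092  0.284 -0.023] a 0.226 F [  4.2  -3.4 -10.6] gf 60 ends [0.    0.186] pred [-0.043  0.087] maxom 0.3
[[[0.001, -0.0112, 0.0019, 0.113, 0.011, 0.0, 0], [0.0021, -0.0225, 0.0026, 0.225, 0.021, 0.0, 0], [0.0015, -0.0163, 0.0024, 0.163, 0.015, -0.0, 0], [0.0009, -0.0101, 0.0018, 0.102, 0.01, 0.0, 0], [0.0004, -0.0039, 0.0008, 0.04, 0.004, 0.0, 0]]]
```

Request:
{"api": "carry_out", "payload": {
  "plan": [
    [[0.001, -0.0112, 0.0019, 0.113, 0.011, 0, 0], [0.0021, -0.0225, 0.0026, 0.225, 0.021, 0, 0], [0.0015, -0.0163, 0.0024, 0.163, 0.015, 0, 0], [0.0009, -0.0101, 0.0018, 0.102, 0.01, 0, 0], [0.0004, -0.0039, 0.0008, 0.04, 0.004, 0, 0]]
  ]
}}

```text
time_s: 10.7
eef_pos: [0.5094, -0.0351, 0.2904]
eef_rot: [0.095, 0.995, 0.044, 0.005]
wrist_force: [0.9, -6.1, -11.7]
opening: 0.164
grasp_force: 59.4
```

```bash
python3 - <<'E'
from ctl import *
step(target=.03,vmax=.08)
E
```

```text
t10.70 th -0.0503 fit0.0024 inn -0.0071 x [-0.05   0.063 -0.024] a 0.186 F [  0.9  -6.1 -11.7] gf 59 ends [0.146 0.13 ] pred [-0.014  0.065] maxom 0.09
[[[0.0002, -0.002, 0.0004, 0.02, 0.002, -0.0, 0], [0.0003, -0.004, 0.0007, 0.04, 0.003, -0.0, 0], [0.0004, -0.0045, 0.0008, 0.045, 0.004, -0.0, 0], [0.0004, -0.0051, 0.0008, 0.05, 0.004, -0.0, 0], [0.0005, -0.0056, 0.0009, 0.056, 0.005, -0.0, 0]]]
```

Request:
{"api": "carry_out", "payload": {
  "plan": [
    [[0.0002, -0.002, 0.0004, 0.02, 0.002, 0, 0], [0.0003, -0.004, 0.0007, 0.04, 0.003, 0, 0], [0.0004, -0.0045, 0.0008, 0.045, 0.004, 0, 0], [0.0004, -0.0051, 0.0008, 0.05, 0.004, 0, 0], [0.0005, -0.0056, 0.0009, 0.056, 0.005, 0, 0]]
  ]
}}

```text
time_s: 11.17
eef_pos: [0.5091, -0.038, 0.2911]
eef_rot: [0.063, 0.997, 0.047, 0.002]
wrist_force: [-6.0, -2.1, -1.5]
opening: 0.165
grasp_force: 60.1
```

```bash
python3 - <<'E'
from ctl import *
step(target=.03,vmax=.08)
E
```

```text
t11.17 th -0.0113 fit0.0024 inn 0.0025 x [-0.011  0.073 -0.024] a 0.130 F [-6.  -2.1 -1.5] gf 60 ends [0.109 0.115] pred [0.01  0.028] maxom 0.07
[[[0.0001, -0.001, 0.0001, 0.01, 0.001, -0.0, 0], [0.0002, -0.0021, 0.0003, 0.02, 0.002, -0.0, 0], [0.0002, -0.0019, 0.0002, 0.018, 0.002, -0.0, 0], [0.0001, -0.0017, 0.0002, 0.017, 0.002, -0.0, 0], [0.0001, -0.0015, 0.0002, 0.015, 0.001, -0.0, 0]]]
```

Request:
{"api": "carry_out", "payload": {
  "plan": [
    [[0.0001, -0.001, 0.0001, 0.01, 0.001, 0, 0], [0.0002, -0.0021, 0.0003, 0.02, 0.002, 0, 0], [0.0002, -0.0019, 0.0002, 0.018, 0.002, 0, 0], [0.0001, -0.0017, 0.0002, 0.017, 0.002, 0, 0], [0.0001, -0.0015, 0.0002, 0.015, 0.001, 0, 0]]
  ]
}}

```text
time_s: 11.63
eef_pos: [0.5093, -0.0396, 0.2913]
eef_rot: [0.056, 0.997, 0.047, 0.002]
wrist_force: [-5.6, -2.9, -2.7]
opening: 0.162
grasp_force: 60.0
```

```bash
python3 - <<'E'
from ctl import *
step(target=.03,vmax=.08)
E
```

```text
t11.63 th 0.0136 fit0.0025 inn 0.0039 x [ 0.014  0.04  -0.023] a 0.115 F [-5.6 -2.9 -2.7] gf 60 ends [0.098 0.107] pred [0.023 0.009] maxom 0.04
[[[0.0001, -0.0008, 0.0001, 0.008, 0.001, -0.0, 0], [0.0002, -0.0017, 0.0002, 0.016, 0.002, -0.0, 0], [0.0002, -0.0014, 0.0002, 0.013, 0.002, -0.0, 0], [0.0001, -0.0011, 0.0001, 0.01, 0.001, -0.0, 0], [0.0001, -0.0008, 0.0001, 0.007, 0.001, -0.0, 0]]]
```

```bash
ls pics | tail -3; python3 - <<'E'
from h import *
s=load("sceneR");ref=s["pixels"].astype(np.float32)
import glob
fs=sorted(glob.glob("pics/im*.npz"));
cur=[np.load(f)["pixels"].astype(np.float32) for f in fs[-2:]]
N=420;ph=np.linspace(-.25,.3,N);rr=np.linspace(.09,.18,250)
PH,RR=np.meshgrid(ph,rr)
def unw(im,x=.073):
    P=np.stack([np.full_like(PH,x),-RR*np.sin(PH),.19-RR*np.cos(PH)],-1);uv=proj(s,s2w(P)).astype(np.float32)
    return cv2.remap(im,uv[...,0],uv[...,1],cv2.INTER_CUBIC)
A=unw(ref);Cs=[unw(c) for c in cur]
for f,c in zip(fs[-2:],Cs):
    D=(A-c).mean(2)
    for lo,hi in((.1,.11),(.11,.12),(.12,.13)):
        d=D[(rr>lo)&(rr<hi)].mean(0);w=np.clip(d-.35*d.max(),0,None)*(abs(ph-ph[d.argmax()])<.08);print(f,lo,"ptr apparent",(w*ph).sum()/w.sum(),d.max())
for lo,hi in((.13,.138),(.138,.145),(.145,.152),(.152,.16)):
    print(lo,[int(v) for v in A[(rr>lo)&(rr<hi)].mean((0,2))[::15]])
print(ph[::15].round(3).tolist())
V=np.vstack([np.hstack([A[:,:400],Cs[1][:,:400]]),np.hstack([cv2.resize(ref[225:275,265:345],(400,250),interpolation=cv2.INTER_CUBIC),cv2.resize((cur[1])[225:275,265:345],(400,250),interpolation=cv2.INTER_CUBIC)])])
cv2.imwrite("pics/g.png",np.clip(V*1.9,0,255).astype(np.uint8)[:,:,::-1])
E
```

```text
im01163.npz
scene0.png
top0.png
pics/im01116.npz 0.1 ptr apparent -0.036741111779885816 45.45922
pics/im01116.npz 0.11 ptr apparent -0.015782129172046782 33.08811
pics/im01116.npz 0.12 ptr apparent -0.014739654887951323 24.740648
pics/im01163.npz 0.1 ptr apparent -0.01135742940637506 42.64519
pics/im01163.npz 0.11 ptr apparent 0.010339466009850841 33.46259
pics/im01163.npz 0.12 ptr apparent 0.013564311545876888 23.58079
0.13 [60, 62, 63, 63, 61, 57, 53, 51, 52, 56, 60, 64, 65, 64, 62, 58, 54, 51, 55, 64, 75, 83, 88, 90, 92, 91, 93, 94]
0.138 [62, 62, 62, 61, 59, 55, 51, 45, 42, 43, 48, 53, 57, 58, 57, 54, 52, 48, 50, 57, 69, 79, 88, 93, 96, 98, 100, 102]
0.145 [71, 64, 63, 64, 64, 60, 55, 48, 43, 41, 42, 45, 48, 50, 50, 50, 48, 48, 51, 59, 69, 75, 80, 84, 88, 90, 92, 95]
0.152 [95, 86, 78, 77, 78, 81, 78, 69, 58, 49, 46, 46, 48, 48, 48, 48, 48, 49, 54, 65, 76, 82, 82, 83, 84, 86, 87, 88]
[-0.25, -0.23, -0.211, -0.191, -0.171, -0.152, -0.132, -0.112, -0.092, -0.073, -0.053, -0.033, -0.014, 0.006, 0.026, 0.045, 0.065, 0.085, 0.104, 0.124, 0.144, 0.163, 0.183, 0.203, 0.223, 0.242, 0.262, 0.282]
```

View pics/g.png

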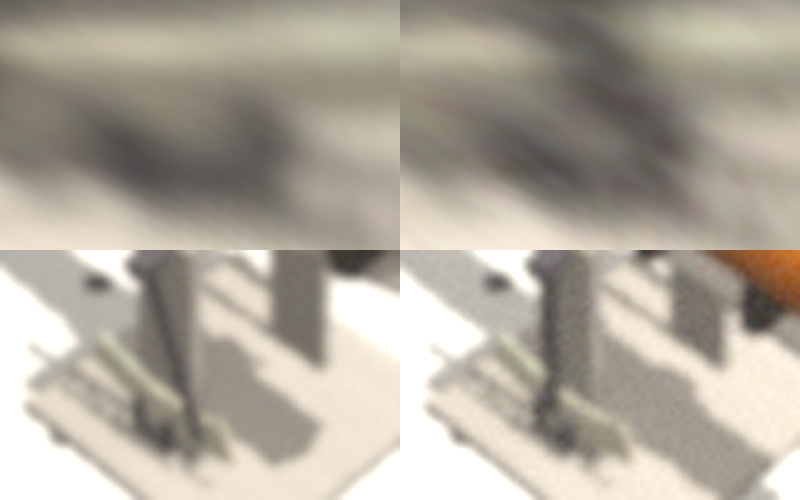

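```bash
python3 - <<'E'
from h import *
t=load("topR");s=load("sceneR")
q=lambda p:((proj(t,s2w(p))-[190,115])/.3).round(0).tolist()
print("hub",q([.073,0,.19]),"ptr tip",q(hang(.073,.134,-.3)))
for m in(.02,.08,.14): print(m,q(hang(.073,.15,m)),q(hang(.073,.15,m,-.017)),q(hang(.073,.15,m,.017)))
g=t["pixels"].mean(2)
u0,v0=proj(t,s2w(hang(.073,.15,.05))).astype(int);print(u0,v0)
print(np.round(g[v0-9:v0+7,u0-16:u0+17]).astype(int))
S=w2s(cloud(t));print((S[v0-9:v0+7,u0-16:u0+17,2]*1000).astype(int))
E
```

```text
hub [373.0, 70.0] ptr tip [336.0, 107.0]
0.02 [388.0, 107.0] [408.0, 105.0] [368.0, 109.0]
0.08 [398.0, 106.0] [418.0, 104.0] [378.0, 108.0]
0.14 [409.0, 105.0] [428.0, 103.0] [389.0, 107.0]
307 146
[[ 99  86  76  73  76  87  89  77  56  45  44  43  41  46  69  96 112 115
  113 112 112 114 115 117 117 117 117 118 118 117 114 110 108]
 [ 82  63  55  52  56  64  65  57  48  46  48  49  48  54  71  92 104 107
  103 102 101 102 104 108 109 110 110 110 110 110 104 100  97]
 [ 69  56  56  58  62  64  61  60  61  62  63  63  65  69  80  89  94  96
   94  92  91  86  89  93  97  98  99  98  98  97  96  94  92]
 [ 69  66  70  75  78  82  81  80  81  81  81  81  80  82  85  88  88  89
   88  87  83  77  79  86  91  92  92  91  92  92  91  91  90]
 [ 79  81  84  86  88  88  86  86  84  83  83  81  79  78  78  77  75  75
   75  73  69  65  75  87  90  90  90  90  91  90  90  91  89]
 [ 86  84  81  78  79  77  76  74  72  70  65  63  60  57  55  53  52  52
   52  50  48  54  71  84  90  91  91  90  92  90  91  91  92]
 [ 82  71  61  57  54  53  53  52  50  49  49  47  44  39  38  36  36  37
   38
[... 2784 characters left out ...]
4  63  62  61]
 [240 238  74  72 135 136 133 133 132 196 196 199 196 197 197 123 123 119
  119 117 119 117 110  59  55  55  52  52  52  49  50  14  13]
 [239 254 255 255 254 252 121 118 119 195 197 197 199 197 194 109 107 107
  105 105 103 101  98  42  12  13  12  13  15  13  13  14  12]
 [264 264 261 262 261 260 259 104 104 195 199 199 199 198 198  94  95  94
   91  89  88  85  85  52  12  13  13  14  12  13  13  12  13]
 [268 267 266 265 264 265 265 263  87 196 198 197 198 197 196 192  78  77
   77  76  73  73  71  57  13  13  13  13  13  12  13  11  14]
 [270 270 269 270 267 267 267 265  75 194 197 198 199 197 196 193  62  63
   58  59  58  55  54  49  13  11  12  12  13  12  14  13  12]]
```

```bash
python3 - <<'E'
from h import *
s=load("sceneR");S=w2s(cloud(s));g=s["pixels"].mean(2)
y=S[...,1];z=S[...,2]-.19;r=np.hypot(y,z);ph=np.arctan2(-y,-z)
np.set_printoptions(linewidth=250)
v0,v1,u0,u1=250,272,286,308
print("g");print(g[v0:v1,u0:u1].round().astype(int))
print("x mm");print((S[v0:v1,u0:u1,0]*1000).round().astype(int))
print("y mm");print((S[v0:v1,u0:u1,1]*1000).round().astype(int))
print("z mm");print((S[v0:v1,u0:u1,2]*1000).round().astype(int))
E
```

```text
g
[[104  95  82  75  75  78  87  92  90  82  71  64  58  51  45  47  58  70  79  78  77  76]
 [105 101  92  81  74  74  79  85  92  92  86  75  65  54  47  48  57  68  76  76  75  75]
 [ 96 100  98  92  81  73  72  77  86  94  96  90  78  64  53  49  56  68  76  76  74  75]
 [ 90  92  97  96  88  76  68  69  76  86  95  97  90  79  64  52  54  65  72  74  74  76]
 [ 89  86  90  92  87  75  63  61  70  75  84  92  92  89  79  63  54  62  70  75  75  76]
 [ 91  88  84  82  80  68  55  55  64  70  74  80  85  89  86  71  56  58  69  72  76  77]
 [ 94  92  86  81  76  63  52  52  62  69  71  73  76  80  81  70  54  56  67  73  76  78]
 [ 92  92  87  85  80  65  49  51  59  66  69  70  69  72  72  64  53  53  65  76  81  80]
 [ 91  86  82  85  83  70  52  50  56  63  65  64  64  65  66  61  55  53  63  79  86  86]
 [ 95  84  79  80  80  69  53  48  53  58  59  58  56  59  63  63  55  52  59  75  82  87]
 [105  93  84  79  76  66  54  49  48  51  53  48  48  54  63  64  59  52  54  65  73  80]
 [112 104  94  87  78  71  61  54  47  48  47  45  42  51  60  65  61  51  51  60  66  73]
 [115 
[... 6228 characters left out ...]
4  11  14  14  12  31  32  28  20  24  28  32  45  50  53  57]
 [ 15  13  12  12  14  11  12  13  14  13  12  12  27  14  16  18  23  25  26  22  47  53]
 [ 14  14  15  14  12  14  13  12  12  16  15  13  14  12  12  13  18  21  22  16  12  13]
 [ 13  12  13  13  11  13  15  13  14  13  14  12  13  12  12  13  12  16  17  12  13  14]
 [ 11  12  13  12  12  14  12  13  14  11  14  13  14  11  12  13  12  13  13  12  14  11]
 [  7  11  13  13  13  14  13  12  13  13  14  13  12  12  13  13  12  13  13  13  13  12]
 [  1   5   9  12  14  12  13  14  13  12  13  14  12  13  13  12  13  13  14  12  14  11]
 [  1   1   4   9  13  14  13  13  14  12  13  14  13  12  12  13  11  12  13  12  13  13]]
```

Request:
{"api": "carry_out", "payload": {
  "plan": [
    [[0.0001, -0.0008, 0.0001, 0.008, 0.001, 0, 0], [0.0002, -0.0017, 0.0002, 0.016, 0.002, 0, 0], [0.0002, -0.0014, 0.0002, 0.013, 0.002, 0, 0], [0.0001, -0.0011, 0.0001, 0.01, 0.001, 0, 0], [0.0001, -0.0008, 0.0001, 0.007, 0.001, 0, 0]]
  ]
}}

```text
time_s: 12.1
eef_pos: [0.5094, -0.0403, 0.2915]
eef_rot: [0.052, 0.998, 0.047, 0.002]
wrist_force: [-7.1, -1.9, -2.0]
opening: 0.162
grasp_force: 60.1
```

```bash
python3 - <<'E'
from ctl import *
step(target=.035,vmax=.06)
E
```

```text
t12.10 th 0.0245 fit0.0025 inn 0.0019 x [ 0.024  0.015 -0.023] a 0.107 F [-7.1 -1.9 -2. ] gf 60 ends [0.104 0.103] pred [0.03  0.009] maxom 0.01
[[[0.0, -0.0001, 0.0, 0.002, 0.0, -0.0, 0], [0.0, -0.0003, 0.0, 0.003, 0.0, -0.0, 0], [0.0, -0.0003, 0.0, 0.004, 0.0, -0.0, 0], [0.0, -0.0004, 0.0, 0.004, 0.0, -0.0, 0], [0.0, -0.0004, 0.0, 0.004, 0.0, -0.0, 0]]]
```

Request:
{"api": "carry_out", "payload": {
  "plan": [
    [[0, -0.0001, 0, 0.002, 0, 0, 0], [0, -0.0003, 0, 0.003, 0, 0, 0], [0, -0.0003, 0, 0.004, 0, 0, 0], [0, -0.0004, 0, 0.004, 0, 0, 0], [0, -0.0004, 0, 0.004, 0, 0, 0]]
  ]
}}

```text
time_s: 12.57
eef_pos: [0.5094, -0.0406, 0.2915]
eef_rot: [0.05, 0.998, 0.047, 0.002]
wrist_force: [-6.3, -1.9, -2.2]
opening: 0.166
grasp_force: 60.0
```

```bash
python3 - <<'E'
from ctl import *
step(target=.035,vmax=.06,ncall=2)
E
```

```text
t12.57 th 0.0294 fit0.0025 inn -0.0006 x [ 0.029  0.007 -0.023] a 0.103 F [-6.3 -1.9 -2.2] gf 60 ends [0.103 0.102 0.102 0.102] pred [0.033 0.002] maxom 0.01
[[[0.0, 0.0, 0.0, 0.0, 0.0, -0.0, 0], [0.0, 0.0, 0.0, 0.0, 0.0, -0.0, 0], [0.0, -0.0, 0.0, 0.001, 0.001, -0.0, 0], [0.0, -0.0001, 0.0, 0.001, 0.001, -0.0, 0], [0.0001, -0.0001, 0.0, 0.001, 0.001, -0.0, 0]]]
[[[-0.0, 0.0, 0.0, 0.0, -0.0, -0.0, 0], [-0.0, 0.0, 0.0, 0.0, -0.0, -0.0, 0], [-0.0, 0.0, 0.0, 0.0, -0.0, -0.0, 0], [-0.0, 0.0, 0.0, 0.0, -0.0, -0.0, 0], [-0.0, 0.0, 0.0, 0.0, -0.0, -0.0, 0]]]
```

Request:
{"api": "carry_out", "payload": {
  "plan": [
    [[0, 0, 0, 0, 0, 0, 0], [0, 0, 0, 0, 0, 0, 0], [0, 0, 0, 0.001, 0.001, 0, 0], [0, -0.0001, 0, 0.001, 0.001, 0, 0], [0.0001, -0.0001, 0, 0.001, 0.001, 0, 0]]
  ]
}}

```text
time_s: 13.03
eef_pos: [0.5094, -0.0407, 0.2915]
eef_rot: [0.05, 0.998, 0.047, 0.001]
wrist_force: [-6.3, -1.7, -1.0]
opening: 0.165
grasp_force: 60.0
```

Request:
{"api": "carry_out", "payload": {
  "plan": [
    [[0, 0, 0, 0, 0, 0, 0], [0, 0, 0, 0, 0, 0, 0], [0, 0, 0, 0, 0, 0, 0], [0, 0, 0, 0, 0, 0, 0], [0, 0, 0, 0, 0, 0, 0]]
  ]
}}

```text
time_s: 13.45
eef_pos: [0.5094, -0.0407, 0.2915]
eef_rot: [0.05, 0.998, 0.047, 0.001]
wrist_force: [-6.7, -2.1, -2.5]
opening: 0.164
grasp_force: 60.0
```

```bash
sed -i 's/pixels=c\["pixels"\])/**c)/' ctl.py; python3 - <<'E'
from ctl import *
step(target=.035,vmax=.06,ncall=2)
import glob
f=sorted(glob.glob("pics/im*.npz"))[-1];c=np.load(f);S=w2s(cloud(c));np.set_printoptions(linewidth=250)
v0,v1,u0,u1=250,266,288,304
for i in range(3): print((S[v0:v1,u0:u1,i]*1000).round().astype(int))
E
```

```text
t13.45 th 0.0421 fit0.0025 inn 0.0093 x [ 0.042  0.021 -0.023] a 0.102 F [-6.7 -2.1 -2.5] gf 60 ends [0.077 0.096 0.098 0.098] pred [ 0.038 -0.004] maxom 0.02
[[[0.0001, -0.0012, 0.0002, 0.013, 0.001, -0.0, 0], [0.0002, -0.0025, 0.0003, 0.025, 0.002, -0.0, 0], [0.0001, -0.0019, 0.0002, 0.019, 0.001, -0.0, 0], [0.0001, -0.0012, 0.0002, 0.013, 0.001, -0.0, 0], [0.0, -0.0006, 0.0001, 0.006, 0.0, -0.0, 0]]]
[[[-0.0, 0.0001, -0.0, -0.001, 0.0, -0.0, 0], [-0.0, 0.0002, -0.0, -0.002, -0.0, -0.0, 0], [-0.0, 0.0002, -0.0, -0.002, -0.0, -0.0, 0], [-0.0, 0.0002, -0.0, -0.002, -0.0, -0.0, 0], [-0.0, 0.0002, -0.0, -0.002, -0.0, -0.0, 0]]]
[[ 66  69  66  66  67  71  71  72  59  60  61  61  61  60  60  58]
 [ 67  67  65  67  65  74  75  70  59  62  61  61  59  60  59  60]
 [ 48  67  66  67  68  73  75  72  64  60  60  60  60  61  62  59]
 [ 50  49  64  65  70  74  74  72  65  66  61  60  60  60  60  61]
 [ 54  52  50  74  68  73  74  70  64  68  65  63  62  61  60  63]
 [ 57  57  53  75  72  75  74  72  65  65  66  66  65  61  61  59]
 [ 61  59  56  71  72  68  75  72  66  67  64  65  66  64  64  5
[... 2052 characters left out ...]
  61  67  71  72  69  73  74]
 [ 14  14  13  44  49  46  62  61  54  59  58  64  70  70  74  69]
 [ 10  11  13  39  45  38  40  48  52  56  56  58  66  69  68  75]
 [ 13  12  12  35  38  31  27  25  43  56  53  57  55  65  69  72]
 [ 10  15  11  34  36  35  33 984  31  54  57  55  51  57  64  64]
 [ 13  13  14  11  29  32  33  36  28  46  48  48  51  52  56  59]
 [ 11  13  12  12  11  32  30  36  35  46  48  42  44  49  51  59]
 [ 16  11  12  13  14  12  25  31  33  38  45  39  29  44  45  50]
 [ 15  13  13  12  18  12  14  24  32  37  39  34  26  30  34  48]
 [ 15  11  12  12  14  11  13  17  12  28  35  26  21  25  28  32]
 [ 15  10  12  13  14  10  16  13  11  16  29  13  14  20  24  26]]
```

Request:
{"api": "carry_out", "payload": {
  "plan": [
    [[0.0001, -0.0012, 0.0002, 0.013, 0.001, 0, 0], [0.0002, -0.0025, 0.0003, 0.025, 0.002, 0, 0], [0.0001, -0.0019, 0.0002, 0.019, 0.001, 0, 0], [0.0001, -0.0012, 0.0002, 0.013, 0.001, 0, 0], [0, -0.0006, 0.0001, 0.006, 0, 0, 0]]
  ]
}}

```text
time_s: 13.92
eef_pos: [0.5095, -0.0415, 0.2916]
eef_rot: [0.047, 0.998, 0.047, 0.002]
wrist_force: [-5.5, -2.6, -1.3]
opening: 0.165
grasp_force: 60.0
```

Request:
{"api": "carry_out", "payload": {
  "plan": [
    [[0, 0.0001, 0, -0.001, 0, 0, 0], [0, 0.0002, 0, -0.002, 0, 0, 0], [0, 0.0002, 0, -0.002, 0, 0, 0], [0, 0.0002, 0, -0.002, 0, 0, 0], [0, 0.0002, 0, -0.002, 0, 0, 0]]
  ]
}}

```text
time_s: 14.33
eef_pos: [0.5095, -0.0411, 0.2915]
eef_rot: [0.048, 0.998, 0.047, 0.001]
wrist_force: [-6.4, -1.0, -1.7]
opening: 0.163
grasp_force: 60.0
```

```bash
sed -i 's/(.003)\*\*2\*dt/(.005)**2*dt/' ctl.py; python3 - <<'E'
from ctl import *
step(target=.035,vmax=.06,ncall=2)
E
```

```text
t14.33 th 0.0428 fit0.0025 inn 0.0052 x [ 0.043  0.006 -0.022] a 0.098 F [-6.4 -1.  -1.7] gf 60 ends [0.084 0.095 0.096 0.096] pred [ 0.037 -0.006] maxom 0.01
[[[0.0001, -0.0007, 0.0001, 0.007, 0.001, -0.0, 0], [0.0001, -0.0014, 0.0001, 0.014, 0.001, -0.0, 0], [0.0001, -0.001, 0.0001, 0.011, 0.001, -0.0, 0], [0.0001, -0.0007, 0.0, 0.007, 0.001, -0.0, 0], [0.0, -0.0003, 0.0, 0.003, 0.0, -0.0, 0]]]
[[[0.0, 0.0001, 0.0, -0.0, 0.0, -0.0, 0], [0.0, 0.0001, 0.0, -0.001, 0.0, -0.0, 0], [0.0, 0.0001, 0.0, -0.001, 0.0, -0.0, 0], [0.0, 0.0001, 0.0, -0.001, 0.0, -0.0, 0], [0.0, 0.0001, 0.0, -0.001, 0.0, -0.0, 0]]]
```

Request:
{"api": "carry_out", "payload": {
  "plan": [
    [[0.0001, -0.0007, 0.0001, 0.007, 0.001, 0, 0], [0.0001, -0.0014, 0.0001, 0.014, 0.001, 0, 0], [0.0001, -0.001, 0.0001, 0.011, 0.001, 0, 0], [0.0001, -0.0007, 0, 0.007, 0.001, 0, 0], [0, -0.0003, 0, 0.003, 0, 0, 0]]
  ]
}}

```text
time_s: 14.8
eef_pos: [0.5095, -0.0415, 0.2916]
eef_rot: [0.046, 0.998, 0.047, 0.002]
wrist_force: [-5.1, -0.8, -2.7]
opening: 0.165
grasp_force: 60.1
```

Request:
{"api": "carry_out", "payload": {
  "plan": [
    [[0, 0.0001, 0, 0, 0, 0, 0], [0, 0.0001, 0, -0.001, 0, 0, 0], [0, 0.0001, 0, -0.001, 0, 0, 0], [0, 0.0001, 0, -0.001, 0, 0, 0], [0, 0.0001, 0, -0.001, 0, 0, 0]]
  ]
}}

```text
time_s: 15.22
eef_pos: [0.5095, -0.0413, 0.2916]
eef_rot: [0.047, 0.998, 0.047, 0.002]
wrist_force: [-5.1, -1.6, -2.1]
opening: 0.159
grasp_force: 60.0
```

```bash
python3 - <<'E'
from ctl import *
step(target=.035,vmax=.06,ncall=2)
E
```

```text
t15.22 th 0.0426 fit0.0025 inn 0.0055 x [ 0.043  0.006 -0.022] a 0.096 F [-5.1 -1.6 -2.1] gf 60 ends [0.083 0.094 0.095 0.095] pred [ 0.038 -0.003] maxom 0.01
[[[0.0001, -0.0006, 0.0001, 0.007, 0.001, -0.0, 0], [0.0001, -0.0013, 0.0001, 0.013, 0.001, -0.0, 0], [0.0001, -0.0009, 0.0001, 0.01, 0.001, -0.0, 0], [0.0001, -0.0006, 0.0001, 0.006, 0.001, -0.0, 0], [0.0, -0.0002, 0.0, 0.002, 0.0, -0.0, 0]]]
[[[0.0, 0.0001, 0.0, -0.0, 0.0, -0.0, 0], [0.0, 0.0001, 0.0, -0.001, 0.0, -0.0, 0], [0.0, 0.0001, 0.0, -0.001, 0.0, -0.0, 0], [0.0, 0.0001, 0.0, -0.001, 0.0, -0.0, 0], [0.0, 0.0001, 0.0, -0.001, 0.0, -0.0, 0]]]
```

Request:
{"api": "carry_out", "payload": {
  "plan": [
    [[0.0001, -0.0006, 0.0001, 0.007, 0.001, 0, 0], [0.0001, -0.0013, 0.0001, 0.013, 0.001, 0, 0], [0.0001, -0.0009, 0.0001, 0.01, 0.001, 0, 0], [0.0001, -0.0006, 0.0001, 0.006, 0.001, 0, 0], [0, -0.0002, 0, 0.002, 0, 0, 0]]
  ]
}}

```text
time_s: 15.68
eef_pos: [0.5095, -0.0416, 0.2916]
eef_rot: [0.046, 0.998, 0.047, 0.002]
wrist_force: [-5.7, -1.5, -2.0]
opening: 0.158
grasp_force: 60.0
```

Request:
{"api": "carry_out", "payload": {
  "plan": [
    [[0, 0.0001, 0, 0, 0, 0, 0], [0, 0.0001, 0, -0.001, 0, 0, 0], [0, 0.0001, 0, -0.001, 0, 0, 0], [0, 0.0001, 0, -0.001, 0, 0, 0], [0, 0.0001, 0, -0.001, 0, 0, 0]]
  ]
}}

```text
time_s: 16.1
eef_pos: [0.5095, -0.0414, 0.2915]
eef_rot: [0.046, 0.998, 0.047, 0.002]
wrist_force: [-6.6, -2.4, -1.3]
opening: 0.165
grasp_force: 60.0
```

```bash
python3 - <<'E'
from ctl import *
step(target=.028,vmax=.06,ncall=2)
E
```

```text
t16.10 th 0.0409 fit0.0025 inn 0.0032 x [ 0.041  0.003 -0.022] a 0.095 F [-6.6 -2.4 -1.3] gf 60 ends [0.08  0.094 0.096 0.096] pred [ 0.032 -0.006] maxom 0.02
[[[0.0001, -0.0007, 0.0001, 0.008, 0.001, -0.0, 0], [0.0002, -0.0015, 0.0001, 0.015, 0.002, -0.0, 0], [0.0001, -0.001, 0.0001, 0.011, 0.001, -0.0, 0], [0.0001, -0.0006, 0.0001, 0.006, 0.001, -0.0, 0], [0.0, -0.0001, 0.0, 0.001, 0.0, -0.0, 0]]]
[[[0.0, 0.0001, 0.0, -0.001, 0.0, -0.0, 0], [0.0, 0.0002, 0.0, -0.002, 0.0, -0.0, 0], [0.0, 0.0002, 0.0, -0.002, 0.0, -0.0, 0], [0.0, 0.0002, 0.0, -0.002, 0.0, -0.0, 0], [0.0, 0.0002, 0.0, -0.002, 0.0, -0.0, 0]]]
```

Request:
{"api": "carry_out", "payload": {
  "plan": [
    [[0.0001, -0.0007, 0.0001, 0.008, 0.001, 0, 0], [0.0002, -0.0015, 0.0001, 0.015, 0.002, 0, 0], [0.0001, -0.001, 0.0001, 0.011, 0.001, 0, 0], [0.0001, -0.0006, 0.0001, 0.006, 0.001, 0, 0], [0, -0.0001, 0, 0.001, 0, 0, 0]]
  ]
}}

```text
time_s: 16.57
eef_pos: [0.5095, -0.0416, 0.2916]
eef_rot: [0.046, 0.998, 0.047, 0.002]
wrist_force: [-6.5, -1.5, -1.1]
opening: 0.167
grasp_force: 60.1
```

Request:
{"api": "carry_out", "payload": {
  "plan": [
    [[0, 0.0001, 0, -0.001, 0, 0, 0], [0, 0.0002, 0, -0.002, 0, 0, 0], [0, 0.0002, 0, -0.002, 0, 0, 0], [0, 0.0002, 0, -0.002, 0, 0, 0], [0, 0.0002, 0, -0.002, 0, 0, 0]]
  ]
}}

```text
time_s: 16.98
eef_pos: [0.5095, -0.0413, 0.2916]
eef_rot: [0.047, 0.998, 0.047, 0.002]
wrist_force: [-6.2, -1.3, -0.8]
opening: 0.167
grasp_force: 60.0
```

```bash
python3 - <<'E'
from ctl import *
step(target=.030,vmax=.06,ncall=2)
E
```

```text
t16.98 th 0.0365 fit0.0024 inn 0.0047 x [ 0.036  0.004 -0.022] a 0.096 F [-6.2 -1.3 -0.8] gf 60 ends [0.085 0.094 0.095 0.095] pred [ 0.032 -0.002] maxom 0.01
[[[0.0001, -0.0005, 0.0001, 0.006, 0.001, -0.0, 0], [0.0001, -0.0011, 0.0001, 0.011, 0.001, -0.0, 0], [0.0001, -0.0008, 0.0001, 0.008, 0.001, -0.0, 0], [0.0001, -0.0005, 0.0001, 0.005, 0.001, -0.0, 0], [0.0, -0.0002, 0.0, 0.002, 0.0, -0.0, 0]]]
[[[0.0, 0.0001, 0.0, -0.0, 0.0, -0.0, 0], [0.0, 0.0001, 0.0, -0.001, 0.0, -0.0, 0], [0.0, 0.0001, 0.0, -0.001, 0.0, -0.0, 0], [0.0, 0.0001, 0.0, -0.001, 0.0, -0.0, 0], [0.0, 0.0001, 0.0, -0.001, 0.0, -0.0, 0]]]
```

Request:
{"api": "carry_out", "payload": {
  "plan": [
    [[0.0001, -0.0005, 0.0001, 0.006, 0.001, 0, 0], [0.0001, -0.0011, 0.0001, 0.011, 0.001, 0, 0], [0.0001, -0.0008, 0.0001, 0.008, 0.001, 0, 0], [0.0001, -0.0005, 0.0001, 0.005, 0.001, 0, 0], [0, -0.0002, 0, 0.002, 0, 0, 0]]
  ]
}}

```text
time_s: 17.45
eef_pos: [0.5095, -0.0416, 0.2915]
eef_rot: [0.046, 0.998, 0.047, 0.002]
wrist_force: [-7.1, -1.1, -1.1]
opening: 0.169
grasp_force: 60.1
```

Request:
{"api": "carry_out", "payload": {
  "plan": [
    [[0, 0.0001, 0, 0, 0, 0, 0], [0, 0.0001, 0, -0.001, 0, 0, 0], [0, 0.0001, 0, -0.001, 0, 0, 0], [0, 0.0001, 0, -0.001, 0, 0, 0], [0, 0.0001, 0, -0.001, 0, 0, 0]]
  ]
}}

```text
time_s: 17.87
eef_pos: [0.5095, -0.0414, 0.2916]
eef_rot: [0.046, 0.998, 0.047, 0.002]
wrist_force: [-6.3, -2.2, -1.8]
opening: 0.166
grasp_force: 60.0
```

```bash
python3 - <<'E'
from ctl import *
step(target=.030,vmax=.06,ncall=2)
E
```

```text
t17.87 th 0.0349 fit0.0025 inn 0.0028 x [ 0.035  0.003 -0.022] a 0.095 F [-6.3 -2.2 -1.8] gf 60 ends [0.087 0.093 0.094 0.094] pred [ 0.031 -0.003] maxom 0.01
[[[0.0001, -0.0004, 0.0001, 0.004, 0.001, -0.0, 0], [0.0001, -0.0008, 0.0001, 0.008, 0.001, -0.0, 0], [0.0001, -0.0006, 0.0001, 0.006, 0.001, -0.0, 0], [0.0001, -0.0004, 0.0001, 0.004, 0.001, -0.0, 0], [0.0, -0.0002, 0.0, 0.002, 0.0, -0.0, 0]]]
[[[0.0, 0.0001, 0.0, -0.0, 0.0, -0.0, 0], [0.0, 0.0001, 0.0, -0.001, 0.0, -0.0, 0], [0.0, 0.0001, 0.0, -0.001, 0.0, -0.0, 0], [0.0, 0.0001, 0.0, -0.001, 0.0, -0.0, 0], [0.0, 0.0001, 0.0, -0.001, 0.0, -0.0, 0]]]
```

Request:
{"api": "carry_out", "payload": {
  "plan": [
    [[0.0001, -0.0004, 0.0001, 0.004, 0.001, 0, 0], [0.0001, -0.0008, 0.0001, 0.008, 0.001, 0, 0], [0.0001, -0.0006, 0.0001, 0.006, 0.001, 0, 0], [0.0001, -0.0004, 0.0001, 0.004, 0.001, 0, 0], [0, -0.0002, 0, 0.002, 0, 0, 0]]
  ]
}}

```text
time_s: 18.33
eef_pos: [0.5095, -0.0416, 0.2916]
eef_rot: [0.045, 0.998, 0.047, 0.002]
wrist_force: [-6.5, -2.6, -2.2]
opening: 0.165
grasp_force: 60.1
```

Request:
{"api": "carry_out", "payload": {
  "plan": [
    [[0, 0.0001, 0, 0, 0, 0, 0], [0, 0.0001, 0, -0.001, 0, 0, 0], [0, 0.0001, 0, -0.001, 0, 0, 0], [0, 0.0001, 0, -0.001, 0, 0, 0], [0, 0.0001, 0, -0.001, 0, 0, 0]]
  ]
}}

```text
time_s: 18.75
eef_pos: [0.5095, -0.0415, 0.2916]
eef_rot: [0.046, 0.998, 0.047, 0.002]
wrist_force: [-6.2, -1.4, -1.5]
opening: 0.165
grasp_force: 60.0
```

```bash
python3 - <<'E'
from ctl import *
step(target=.031,vmax=.06,ncall=3)
E
```

```text
t18.75 th 0.0330 fit0.0025 inn 0.0017 x [ 0.033  0.    -0.021] a 0.094 F [-6.2 -1.4 -1.5] gf 60 ends [0.091 0.093 0.094 0.094 0.094 0.094] pred [ 0.031 -0.   ] maxom 0.0
[[[0.0, -0.0001, 0.0, 0.002, 0.0, -0.0, 0], [0.0001, -0.0003, 0.0001, 0.003, 0.001, -0.0, 0], [0.0, -0.0002, 0.0, 0.003, 0.001, -0.0, 0], [0.0, -0.0002, 0.0, 0.002, 0.0, -0.0, 0], [0.0, -0.0001, 0.0, 0.001, 0.0, -0.0, 0]]]
[[[0.0, 0.0001, 0.0, -0.0, 0.0, -0.0, 0], [0.0, 0.0001, 0.0, -0.001, 0.0, -0.0, 0], [0.0, 0.0001, 0.0, -0.001, 0.0, -0.0, 0], [0.0, 0.0001, 0.0, -0.001, 0.0, -0.0, 0], [0.0, 0.0001, 0.0, -0.001, 0.0, -0.0, 0]]]
[[[0.0, 0.0, 0.0, 0.0, 0.0, -0.0, 0], [0.0, 0.0, 0.0, 0.0, 0.0, -0.0, 0], [0.0, 0.0, 0.0, 0.0, 0.0, -0.0, 0], [0.0, 0.0, 0.0, 0.0, 0.0, -0.0, 0], [0.0, 0.0, 0.0, 0.0, 0.0, -0.0, 0]]]
```

Pointer steady at the mark; keep holding.

Request:
{"api": "carry_out", "payload": {
  "plan": [
    [[0, -0.0001, 0, 0.002, 0, 0, 0], [0.0001, -0.0003, 0.0001, 0.003, 0.001, 0, 0], [0, -0.0002, 0, 0.003, 0.001, 0, 0], [0, -0.0002, 0, 0.002, 0, 0, 0], [0, -0.0001, 0, 0.001, 0, 0, 0]]
  ]
}}

```text
time_s: 19.22
eef_pos: [0.5095, -0.0416, 0.2915]
eef_rot: [0.045, 0.998, 0.047, 0.002]
wrist_force: [-6.1, -2.2, -2.3]
opening: 0.164
grasp_force: 60.0
```

Request:
{"api": "carry_out", "payload": {
  "plan": [
    [[0, 0.0001, 0, 0, 0, 0, 0], [0, 0.0001, 0, -0.001, 0, 0, 0], [0, 0.0001, 0, -0.001, 0, 0, 0], [0, 0.0001, 0, -0.001, 0, 0, 0], [0, 0.0001, 0, -0.001, 0, 0, 0]]
  ]
}}

```text
time_s: 19.63
eef_pos: [0.5095, -0.0415, 0.2915]
eef_rot: [0.046, 0.998, 0.047, 0.002]
wrist_force: [-6.7, -0.8, -2.9]
opening: 0.163
grasp_force: 60.0
```

Request:
{"api": "carry_out", "payload": {
  "plan": [
    [[0, 0, 0, 0, 0, 0, 0], [0, 0, 0, 0, 0, 0, 0], [0, 0, 0, 0, 0, 0, 0], [0, 0, 0, 0, 0, 0, 0], [0, 0, 0, 0, 0, 0, 0]]
  ]
}}

```text
time_s: 20.05
eef_pos: [0.5095, -0.0415, 0.2916]
eef_rot: [0.046, 0.998, 0.047, 0.002]
wrist_force: [-5.5, -1.4, -1.9]
opening: 0.164
grasp_force: 60.1
```

```bash
python3 - <<'E'
from ctl import *
step(target=.033,vmax=.06,ncall=3)
E
```

```text
t20.05 th 0.0327 fit0.0025 inn 0.0018 x [ 0.033  0.003 -0.021] a 0.094 F [-5.5 -1.4 -1.9] gf 60 ends [0.092 0.093 0.093 0.093 0.093 0.093] pred [0.034 0.001] maxom 0.0
[[[0.0, -0.0001, 0.0, 0.001, 0.0, -0.0, 0], [0.0, -0.0002, 0.0, 0.002, 0.001, -0.0, 0], [0.0, -0.0002, 0.0, 0.002, 0.0, -0.0, 0], [0.0, -0.0001, 0.0, 0.002, 0.0, -0.0, 0], [0.0, -0.0001, 0.0, 0.001, 0.0, -0.0, 0]]]
[[[0.0, 0.0, 0.0, 0.0, 0.0, -0.0, 0], [0.0, 0.0, 0.0, 0.0, 0.0, -0.0, 0], [0.0, 0.0, 0.0, 0.0, 0.0, -0.0, 0], [0.0, 0.0, 0.0, 0.0, 0.0, -0.0, 0], [0.0, 0.0, 0.0, 0.0, 0.0, -0.0, 0]]]
[[[0.0, 0.0, 0.0, 0.0, 0.0, -0.0, 0], [0.0, 0.0, 0.0, 0.0, 0.0, -0.0, 0], [0.0, 0.0, 0.0, 0.0, 0.0, -0.0, 0], [0.0, 0.0, 0.0, 0.0, 0.0, -0.0, 0], [0.0, 0.0, 0.0, 0.0, 0.0, -0.0, 0]]]
```

Request:
{"api": "carry_out", "payload": {
  "plan": [
    [[0, -0.0001, 0, 0.001, 0, 0, 0], [0, -0.0002, 0, 0.002, 0.001, 0, 0], [0, -0.0002, 0, 0.002, 0, 0, 0], [0, -0.0001, 0, 0.002, 0, 0, 0], [0, -0.0001, 0, 0.001, 0, 0, 0]]
  ]
}}

```text
time_s: 20.52
eef_pos: [0.5095, -0.0416, 0.2916]
eef_rot: [0.045, 0.998, 0.047, 0.002]
wrist_force: [-6.6, -1.3, -2.2]
opening: 0.166
grasp_force: 60.1
```

Request:
{"api": "carry_out", "payload": {
  "plan": [
    [[0, 0, 0, 0, 0, 0, 0], [0, 0, 0, 0, 0, 0, 0], [0, 0, 0, 0, 0, 0, 0], [0, 0, 0, 0, 0, 0, 0], [0, 0, 0, 0, 0, 0, 0]]
  ]
}}

```text
time_s: 20.93
eef_pos: [0.5095, -0.0416, 0.2916]
eef_rot: [0.045, 0.998, 0.047, 0.002]
wrist_force: [-6.7, -2.2, -1.4]
opening: 0.163
grasp_force: 60.1
```

Request:
{"api": "carry_out", "payload": {
  "plan": [
    [[0, 0, 0, 0, 0, 0, 0], [0, 0, 0, 0, 0, 0, 0], [0, 0, 0, 0, 0, 0, 0], [0, 0, 0, 0, 0, 0, 0], [0, 0, 0, 0, 0, 0, 0]]
  ]
}}

```text
time_s: 21.35
eef_pos: [0.5095, -0.0416, 0.2916]
eef_rot: [0.045, 0.998, 0.047, 0.002]
wrist_force: [-5.6, -1.7, -2.3]
opening: 0.167
grasp_force: 60.0
```

```bash
python3 - <<'E'
from ctl import *
step(target=.033,vmax=.06,ncall=3)
# re-check mark vs pointer from latest depth images: side edges
import glob
E
```

```text
t21.35 th 0.0330 fit0.0025 inn -0.0005 x [ 0.033 -0.    -0.021] a 0.093 F [-5.6 -1.7 -2.3] gf 60 ends [0.093 0.093 0.093 0.093 0.093 0.093] pred [ 0.032 -0.002] maxom 0.0
[[[0.0, 0.0, 0.0, 0.0, 0.0, -0.0, 0], [0.0, 0.0, 0.0, 0.0, 0.0, -0.0, 0], [0.0, 0.0, 0.0, 0.0, 0.0, -0.0, 0], [0.0, 0.0, 0.0, 0.0, 0.0, -0.0, 0], [0.0, 0.0, 0.0, 0.0, 0.0, -0.0, 0]]]
[[[0.0, 0.0, 0.0, 0.0, 0.0, -0.0, 0], [0.0, 0.0, 0.0, 0.0, 0.0, -0.0, 0], [0.0, 0.0, 0.0, 0.0, 0.0, -0.0, 0], [0.0, 0.0, 0.0, 0.0, 0.0, -0.0, 0], [0.0, 0.0, 0.0, 0.0, 0.0, -0.0, 0]]]
[[[0.0, 0.0, 0.0, 0.0, 0.0, -0.0, 0], [0.0, 0.0, 0.0, 0.0, 0.0, -0.0, 0], [0.0, 0.0, 0.0, 0.0, 0.0, -0.0, 0], [0.0, 0.0, 0.0, 0.0, 0.0, -0.0, 0], [0.0, 0.0, 0.0, 0.0, 0.0, -0.0, 0]]]
```

Request:
{"api": "carry_out", "payload": {
  "plan": [
    [[0, 0, 0, 0, 0, 0, 0], [0, 0, 0, 0, 0, 0, 0], [0, 0, 0, 0, 0, 0, 0], [0, 0, 0, 0, 0, 0, 0], [0, 0, 0, 0, 0, 0, 0]]
  ]
}}

```text
time_s: 21.82
eef_pos: [0.5095, -0.0416, 0.2916]
eef_rot: [0.045, 0.998, 0.047, 0.002]
wrist_force: [-6.0, -2.1, -1.9]
opening: 0.164
grasp_force: 60.0
```

Request:
{"api": "carry_out", "payload": {
  "plan": [
    [[0, 0, 0, 0, 0, 0, 0], [0, 0, 0, 0, 0, 0, 0], [0, 0, 0, 0, 0, 0, 0], [0, 0, 0, 0, 0, 0, 0], [0, 0, 0, 0, 0, 0, 0]]
  ]
}}

```text
time_s: 22.23
eef_pos: [0.5095, -0.0416, 0.2916]
eef_rot: [0.045, 0.998, 0.047, 0.002]
wrist_force: [-6.2, 0.0, -2.0]
opening: 0.162
grasp_force: 60.0
```

Request:
{"api": "carry_out", "payload": {
  "plan": [
    [[0, 0, 0, 0, 0, 0, 0], [0, 0, 0, 0, 0, 0, 0], [0, 0, 0, 0, 0, 0, 0], [0, 0, 0, 0, 0, 0, 0], [0, 0, 0, 0, 0, 0, 0]]
  ]
}}

```text
time_s: 22.65
eef_pos: [0.5095, -0.0416, 0.2916]
eef_rot: [0.045, 0.998, 0.047, 0.002]
wrist_force: [-6.4, -0.7, -2.0]
opening: 0.16
grasp_force: 60.0
```

```bash
python3 - <<'E'
from ctl import *
step(target=.034,vmax=.06,ncall=3)
import glob
L=[np.load(f) for f in sorted(glob.glob("pics/im*.npz"))[-7:]]
c=dict(L[0]);c["z_map"]=np.median([l["z_map"] for l in L],0);S=w2s(cloud(c))[250:266,288:304]
for nm,c0,c1,zr in(("clip +y side/front",0,1,0),):
    x,y,z=(S[...,i].ravel()*1000 for i in range(3))
    for lab,k in (("ptr",(abs(x-73.5)<2)&(z>59)&(y<2)&(y>-14)),("L",(abs(x-72.5)<2.2)&(z>26)&(z<58)&(y<-13.5)),("R",(abs(x-72.5)<2.2)&(z>26)&(z<58)&(y>4.5)),("Rside",(x>66)&(x<70)&(z>25)&(z<57)&(y>8)&(y<14))):
        print(lab,k.sum(),y[k].min().round(1),y[k].max().round(1),y[k].mean().round(1),z[k].mean().round(1))
E
```

```text
t22.65 th 0.0327 fit0.0025 inn 0.0007 x [ 0.033 -0.    -0.021] a 0.093 F [-6.4 -0.7 -2. ] gf 60 ends [0.094 0.093 0.093 0.093 0.093 0.093] pred [0.034 0.001] maxom 0.0
[[[0.0, 0.0001, 0.0, -0.0, 0.0, -0.0, 0], [0.0, 0.0001, 0.0, -0.001, 0.0, -0.0, 0], [0.0, 0.0001, 0.0, -0.0, 0.0, -0.0, 0], [0.0, 0.0, 0.0, 0.0, 0.0, -0.0, 0], [0.0, 0.0, 0.0, 0.0, 0.0, -0.0, 0]]]
[[[0.0, 0.0, 0.0, 0.0, 0.0, -0.0, 0], [0.0, 0.0, 0.0, 0.0, 0.0, -0.0, 0], [0.0, 0.0, 0.0, 0.0, 0.0, -0.0, 0], [0.0, 0.0, 0.0, 0.0, 0.0, -0.0, 0], [0.0, 0.0, 0.0, 0.0, 0.0, -0.0, 0]]]
[[[0.0, 0.0, 0.0, 0.0, 0.0, -0.0, 0], [0.0, 0.0, 0.0, 0.0, 0.0, -0.0, 0], [0.0, 0.0, 0.0, 0.0, 0.0, -0.0, 0], [0.0, 0.0, 0.0, 0.0, 0.0, -0.0, 0], [0.0, 0.0, 0.0, 0.0, 0.0, -0.0, 0]]]
ptr 19 -9.4 0.1 -4.2 73.7
L 12 -21.2 -16.5 -18.7 42.2
R 14 6.0 11.4 8.8 42.7
Rside 6 10.3 11.7 11.1 41.0
```

Request:
{"api": "carry_out", "payload": {
  "plan": [
    [[0, 0.0001, 0, 0, 0, 0, 0], [0, 0.0001, 0, -0.001, 0, 0, 0], [0, 0.0001, 0, 0, 0, 0, 0], [0, 0, 0, 0, 0, 0, 0], [0, 0, 0, 0, 0, 0, 0]]
  ]
}}

```text
time_s: 23.12
eef_pos: [0.5095, -0.0416, 0.2916]
eef_rot: [0.045, 0.998, 0.047, 0.002]
wrist_force: [-6.0, -2.1, -1.3]
opening: 0.166
grasp_force: 60.0
```

Request:
{"api": "carry_out", "payload": {
  "plan": [
    [[0, 0, 0, 0, 0, 0, 0], [0, 0, 0, 0, 0, 0, 0], [0, 0, 0, 0, 0, 0, 0], [0, 0, 0, 0, 0, 0, 0], [0, 0, 0, 0, 0, 0, 0]]
  ]
}}

```text
time_s: 23.53
eef_pos: [0.5095, -0.0416, 0.2916]
eef_rot: [0.045, 0.998, 0.047, 0.002]
wrist_force: [-5.7, -2.5, -2.0]
opening: 0.162
grasp_force: 60.0
```

Request:
{"api": "carry_out", "payload": {
  "plan": [
    [[0, 0, 0, 0, 0, 0, 0], [0, 0, 0, 0, 0, 0, 0], [0, 0, 0, 0, 0, 0, 0], [0, 0, 0, 0, 0, 0, 0], [0, 0, 0, 0, 0, 0, 0]]
  ]
}}

```text
time_s: 23.95
eef_pos: [0.5095, -0.0416, 0.2916]
eef_rot: [0.045, 0.998, 0.047, 0.002]
wrist_force: [-7.0, -2.0, -2.4]
opening: 0.165
grasp_force: 60.0
```

```bash
python3 - <<'E'
from ctl import *
step(target=-.305,vmax=.08,ncall=1)
E
```

```text
t23.95 th 0.0331 fit0.0025 inn -0.0006 x [ 0.033 -0.    -0.021] a 0.093 F [-7.  -2.  -2.4] gf 60 ends [0.035 0.089] pred [ 0.001 -0.095] maxom 0.11
[[[0.0003, -0.0029, 0.0003, 0.029, 0.003, -0.0, 0], [0.0006, -0.0058, 0.0004, 0.058, 0.006, 0.0, 0], [0.0004, -0.004, 0.0003, 0.04, 0.004, 0.0, 0], [0.0002, -0.0022, 0.0002, 0.022, 0.002, -0.0, 0], [0.0001, -0.0004, 0.0001, 0.004, 0.001, -0.0, 0]]]
```

Held over 10 s at the mark; now lowering.

Request:
{"api": "carry_out", "payload": {
  "plan": [
    [[0.0003, -0.0029, 0.0003, 0.029, 0.003, 0, 0], [0.0006, -0.0058, 0.0004, 0.058, 0.006, 0, 0], [0.0004, -0.004, 0.0003, 0.04, 0.004, 0, 0], [0.0002, -0.0022, 0.0002, 0.022, 0.002, 0, 0], [0.0001, -0.0004, 0.0001, 0.004, 0.001, 0, 0]]
  ]
}}

```text
time_s: 24.42
eef_pos: [0.5096, -0.0424, 0.2917]
eef_rot: [0.044, 0.998, 0.047, 0.001]
wrist_force: [-6.8, -1.2, -3.2]
opening: 0.16
grasp_force: 60.0
```

```bash
python3 - <<'E'
from ctl import *
step(target=-.305,vmax=.08,ncall=1)
E
```

```text
t24.42 th 0.0009 fit0.0025 inn 0.0002 x [ 0.001 -0.094 -0.021] a 0.089 F [-6.8 -1.2 -3.2] gf 60 ends [0.104 0.102] pred [-0.037 -0.078] maxom 0.09
[[[-0.0001, 0.0008, -0.0001, -0.007, -0.001, -0.0, 0], [-0.0002, 0.0015, -0.0002, -0.015, -0.002, -0.0, 0], [-0.0002, 0.0014, -0.0002, -0.014, -0.002, -0.0, 0], [-0.0002, 0.0014, -0.0002, -0.013, -0.001, -0.0, 0], [-0.0001, 0.0013, -0.0002, -0.013, -0.001, -0.0, 0]]]
```

Model tracks very well.

Request:
{"api": "carry_out", "payload": {
  "plan": [
    [[-0.0001, 0.0008, -0.0001, -0.007, -0.001, 0, 0], [-0.0002, 0.0015, -0.0002, -0.015, -0.002, 0, 0], [-0.0002, 0.0014, -0.0002, -0.014, -0.002, 0, 0], [-0.0002, 0.0014, -0.0002, -0.013, -0.001, 0, 0], [-0.0001, 0.0013, -0.0002, -0.013, -0.001, 0, 0]]
  ]
}}

```text
time_s: 24.88
eef_pos: [0.5094, -0.0406, 0.2914]
eef_rot: [0.05, 0.998, 0.047, 0.001]
wrist_force: [-7.6, -1.6, -1.8]
opening: 0.169
grasp_force: 60.1
```

```bash
python3 - <<'E'
from ctl import *
step(target=-.305,vmax=.08,ncall=1)
E
```

```text
t24.88 th -0.0346 fit0.0025 inn 0.0028 x [-0.035 -0.069 -0.021] a 0.102 F [-7.6 -1.6 -1.8] gf 60 ends [0.1   0.112] pred [-0.071 -0.082] maxom 0.08
[[[-0.0, -0.0001, 0.0001, 0.001, -0.0, -0.0, 0], [-0.0, -0.0002, 0.0001, 0.002, -0.0, -0.0, 0], [-0.0001, 0.0002, 0.0, -0.002, -0.001, -0.0, 0], [-0.0001, 0.0006, -0.0, -0.006, -0.001, -0.0, 0], [-0.0001, 0.001, -0.0001, -0.009, -0.001, 0.0, 0]]]
```

Request:
{"api": "carry_out", "payload": {
  "plan": [
    [[0, -0.0001, 0.0001, 0.001, 0, 0, 0], [0, -0.0002, 0.0001, 0.002, 0, 0, 0], [-0.0001, 0.0002, 0, -0.002, -0.001, 0, 0], [-0.0001, 0.0006, 0, -0.006, -0.001, 0, 0], [-0.0001, 0.001, -0.0001, -0.009, -0.001, 0, 0]]
  ]
}}

```text
time_s: 25.35
eef_pos: [0.5093, -0.0398, 0.2914]
eef_rot: [0.055, 0.997, 0.047, 0.002]
wrist_force: [-6.4, -2.1, -2.4]
opening: 0.165
grasp_force: 60.1
```

```bash
python3 - <<'E'
from ctl import *
step(target=-.305,vmax=.08,ncall=1)
E
```

```text
t25.35 th -0.0758 fit0.0024 inn -0.0045 x [-0.076 -0.098 -0.022] a 0.112 F [-6.4 -2.1 -2.4] gf 60 ends [0.137 0.131] pred [-0.114 -0.076] maxom 0.1
[[[-0.0002, 0.0013, -0.0001, -0.013, -0.002, 0.0, 0], [-0.0003, 0.0025, -0.0003, -0.025, -0.003, 0.0, 0], [-0.0003, 0.0023, -0.0003, -0.023, -0.003, 0.0, 0], [-0.0002, 0.0021, -0.0002, -0.021, -0.002, 0.0, 0], [-0.0002, 0.0019, -0.0002, -0.019, -0.002, 0.0, 0]]]
```

Request:
{"api": "carry_out", "payload": {
  "plan": [
    [[-0.0002, 0.0013, -0.0001, -0.013, -0.002, 0, 0], [-0.0003, 0.0025, -0.0003, -0.025, -0.003, 0, 0], [-0.0003, 0.0023, -0.0003, -0.023, -0.003, 0, 0], [-0.0002, 0.0021, -0.0002, -0.021, -0.002, 0, 0], [-0.0002, 0.0019, -0.0002, -0.019, -0.002, 0, 0]]
  ]
}}

```text
time_s: 25.82
eef_pos: [0.5091, -0.0377, 0.2911]
eef_rot: [0.064, 0.997, 0.047, 0.002]
wrist_force: [-6.9, -2.0, -1.4]
opening: 0.166
grasp_force: 60.1
```

```bash
python3 - <<'E'
from ctl import *
step(target=-.305,vmax=.08,ncall=1)
E
```

```text
t25.82 th -0.1190 fit0.0023 inn -0.0048 x [-0.119 -0.092 -0.022] a 0.131 F [-6.9 -2.  -1.4] gf 60 ends [0.153 0.15 ] pred [-0.157 -0.077] maxom 0.1
[[[-0.0001, 0.0011, -0.0001, -0.011, -0.001, 0.0, 0], [-0.0002, 0.0022, -0.0003, -0.022, -0.002, 0.0, 0], [-0.0002, 0.0021, -0.0003, -0.021, -0.002, 0.0, 0], [-0.0002, 0.002, -0.0003, -0.02, -0.002, 0.0, 0], [-0.0002, 0.0019, -0.0003, -0.019, -0.002, 0.0, 0]]]
```

Request:
{"api": "carry_out", "payload": {
  "plan": [
    [[-0.0001, 0.0011, -0.0001, -0.011, -0.001, 0, 0], [-0.0002, 0.0022, -0.0003, -0.022, -0.002, 0, 0], [-0.0002, 0.0021, -0.0003, -0.021, -0.002, 0, 0], [-0.0002, 0.002, -0.0003, -0.02, -0.002, 0, 0], [-0.0002, 0.0019, -0.0003, -0.019, -0.002, 0, 0]]
  ]
}}

```text
time_s: 26.28
eef_pos: [0.509, -0.0359, 0.2908]
eef_rot: [0.073, 0.996, 0.047, 0.003]
wrist_force: [-5.8, -1.6, -2.0]
opening: 0.166
grasp_force: 60.0
```

```bash
python3 - <<'E'
from ctl import *
step(target=-.30,vmax=.08,ncall=1)
E
```

```text
t26.28 th -0.1517 fit0.0022 inn 0.0053 x [-0.152 -0.059 -0.022] a 0.150 F [-5.8 -1.6 -2. ] gf 60 ends [0.138 0.157] pred [-0.188 -0.084] maxom 0.09
[[[0.0001, -0.0006, 0.0001, 0.006, 0.001, 0.0, 0], [0.0001, -0.0012, 0.0002, 0.012, 0.001, 0.0, 0], [0.0001, -0.0006, 0.0001, 0.005, 0.001, 0.0, 0], [-0.0, 0.0001, 0.0, -0.001, 0.0, 0.0, 0], [-0.0001, 0.0007, -0.0001, -0.007, -0.001, 0.0, 0]]]
```

Request:
{"api": "carry_out", "payload": {
  "plan": [
    [[0.0001, -0.0006, 0.0001, 0.006, 0.001, 0, 0], [0.0001, -0.0012, 0.0002, 0.012, 0.001, 0, 0], [0.0001, -0.0006, 0.0001, 0.005, 0.001, 0, 0], [0, 0.0001, 0, -0.001, 0, 0, 0], [-0.0001, 0.0007, -0.0001, -0.007, -0.001, 0, 0]]
  ]
}}

```text
time_s: 26.75
eef_pos: [0.5089, -0.0355, 0.2907]
eef_rot: [0.077, 0.996, 0.047, 0.003]
wrist_force: [-5.3, -2.8, -2.1]
opening: 0.163
grasp_force: 60.0
```

```bash
python3 - <<'E'
from ctl import *
step(target=-.30,vmax=.08,ncall=1)
E
```

```text
t26.75 th -0.1942 fit0.0021 inn -0.0063 x [-0.194 -0.106 -0.023] a 0.157 F [-5.3 -2.8 -2.1] gf 60 ends [0.188 0.178] pred [-0.233 -0.075] maxom 0.11
[[[-0.0001, 0.0015, -0.0002, -0.016, -0.001, -0.0, 0], [-0.0002, 0.0031, -0.0005, -0.031, -0.002, -0.0, 0], [-0.0002, 0.0027, -0.0004, -0.028, -0.002, -0.0, 0], [-0.0002, 0.0024, -0.0004, -0.025, -0.002, -0.0, 0], [-0.0002, 0.0021, -0.0003, -0.021, -0.002, -0.0, 0]]]
```

Request:
{"api": "carry_out", "payload": {
  "plan": [
    [[-0.0001, 0.0015, -0.0002, -0.016, -0.001, 0, 0], [-0.0002, 0.0031, -0.0005, -0.031, -0.002, 0, 0], [-0.0002, 0.0027, -0.0004, -0.028, -0.002, 0, 0], [-0.0002, 0.0024, -0.0004, -0.025, -0.002, 0, 0], [-0.0002, 0.0021, -0.0003, -0.021, -0.002, 0, 0]]
  ]
}}

```text
time_s: 27.22
eef_pos: [0.5087, -0.033, 0.2903]
eef_rot: [0.087, 0.995, 0.047, 0.004]
wrist_force: [-5.3, -2.5, -2.8]
opening: 0.17
grasp_force: 60.0
```

```bash
python3 - <<'E'
from ctl import *
step(target=-.298,vmax=.07,ncall=1)
E
```

```text
t27.22 th -0.2298 fit0.0021 inn 0.0036 x [-0.23  -0.063 -0.022] a 0.178 F [-5.3 -2.5 -2.8] gf 60 ends [0.178 0.195] pred [-0.261 -0.057] maxom 0.07
[[[0.0, -0.0, -0.0, -0.0, 0.0, -0.0, 0], [0.0, -0.0, -0.0, -0.0, 0.0, -0.0, 0], [-0.0, 0.0005, -0.0001, -0.006, -0.0, -0.0, 0], [-0.0001, 0.0011, -0.0002, -0.011, -0.001, -0.0, 0], [-0.0001, 0.0017, -0.0003, -0.017, -0.001, -0.0, 0]]]
```

Request:
{"api": "carry_out", "payload": {
  "plan": [
    [[0, 0, 0, 0, 0, 0, 0], [0, 0, 0, 0, 0, 0, 0], [0, 0.0005, -0.0001, -0.006, 0, 0, 0], [-0.0001, 0.0011, -0.0002, -0.011, -0.001, 0, 0], [-0.0001, 0.0017, -0.0003, -0.017, -0.001, 0, 0]]
  ]
}}

```text
time_s: 27.68
eef_pos: [0.5085, -0.0316, 0.29]
eef_rot: [0.096, 0.994, 0.047, 0.004]
wrist_force: [-5.3, -2.7, -1.7]
opening: 0.167
grasp_force: 60.0
```

```bash
python3 - <<'E'
from ctl import *
step(target=-.30,vmax=.06,ncall=1)
E
```

```text
t27.68 th -0.2640 fit0.0020 inn -0.0035 x [-0.264 -0.069 -0.023] a 0.195 F [-5.3 -2.7 -1.7] gf 60 ends [0.218 0.21 ] pred [-0.283 -0.023] maxom 0.07
[[[-0.0001, 0.0011, -0.0003, -0.012, -0.001, -0.0, 0], [-0.0002, 0.0022, -0.0005, -0.023, -0.002, -0.0, 0], [-0.0002, 0.002, -0.0005, -0.02, -0.002, -0.0, 0], [-0.0002, 0.0017, -0.0004, -0.018, -0.002, -0.0, 0], [-0.0002, 0.0014, -0.0004, -0.015, -0.002, -0.0, 0]]]
```

Request:
{"api": "carry_out", "payload": {
  "plan": [
    [[-0.0001, 0.0011, -0.0003, -0.012, -0.001, 0, 0], [-0.0002, 0.0022, -0.0005, -0.023, -0.002, 0, 0], [-0.0002, 0.002, -0.0005, -0.02, -0.002, 0, 0], [-0.0002, 0.0017, -0.0004, -0.018, -0.002, 0, 0], [-0.0002, 0.0014, -0.0004, -0.015, -0.002, 0, 0]]
  ]
}}

```text
time_s: 28.15
eef_pos: [0.5084, -0.03, 0.2896]
eef_rot: [0.103, 0.994, 0.047, 0.004]
wrist_force: [-5.9, -1.9, -1.6]
opening: 0.163
grasp_force: 60.0
```

```bash
python3 - <<'E'
from ctl import *
step(target=-.31,vmax=.05,ncall=1)
E
```

```text
t28.15 th -0.2754 fit0.0020 inn 0.0076 x [-0.275  0.002 -0.021] a 0.210 F [-5.9 -1.9 -1.6] gf 60 ends [0.172 0.206] pred [-0.289 -0.036] maxom 0.05
[[[0.0002, -0.0018, 0.0004, 0.019, 0.002, -0.0, 0], [0.0004, -0.0037, 0.0008, 0.038, 0.004, -0.0, 0], [0.0003, -0.0026, 0.0006, 0.026, 0.003, -0.0, 0], [0.0002, -0.0015, 0.0004, 0.015, 0.002, -0.0, 0], [0.0001, -0.0004, 0.0001, 0.004, 0.001, -0.0, 0]]]
```

Request:
{"api": "carry_out", "payload": {
  "plan": [
    [[0.0002, -0.0018, 0.0004, 0.019, 0.002, 0, 0], [0.0004, -0.0037, 0.0008, 0.038, 0.004, 0, 0], [0.0003, -0.0026, 0.0006, 0.026, 0.003, 0, 0], [0.0002, -0.0015, 0.0004, 0.015, 0.002, 0, 0], [0.0001, -0.0004, 0.0001, 0.004, 0.001, 0, 0]]
  ]
}}

```text
time_s: 28.62
eef_pos: [0.5084, -0.0308, 0.2898]
eef_rot: [0.102, 0.994, 0.047, 0.004]
wrist_force: [-6.1, -2.5, -1.4]
opening: 0.158
grasp_force: 60.0
```

```bash
python3 - <<'E'
from ctl import *
step(target=-.31,vmax=.05,ncall=1)
E
```

```text
t28.62 th -0.2989 fit0.0018 inn -0.0096 x [-0.299 -0.069 -0.023] a 0.206 F [-6.1 -2.5 -1.4] gf 60 ends [0.206 0.206] pred [-0.3  0. ] maxom 0.0
[[[-0.0, 0.0, 0.0, -0.0, -0.0, -0.0, 0], [-0.0, 0.0, 0.0, -0.0, -0.0, -0.0, 0], [-0.0, 0.0, 0.0, -0.0, -0.0, -0.0, 0], [-0.0, 0.0, 0.0, -0.0, -0.0, -0.0, 0], [-0.0, 0.0, 0.0, -0.0, -0.0, -0.0, 0]]]
```

```bash
python3 - <<'E'
from ctl import *
b=.206
for e in(.12,-.02,-.16,-.3):
    call([pose(b+(e-b)*i/5) for i in range(1,6)],[0]*5);b=e
print(getc()[0]-pose(-.3)[0])
E
```

```text
[[[0.0001, -0.0017, 0.0004, 0.017, 0.001, -0.0, 0], [0.0003, -0.0034, 0.0007, 0.034, 0.003, -0.0, 0], [0.0005, -0.0051, 0.001, 0.051, 0.005, -0.0, 0], [0.0006, -0.0068, 0.0012, 0.068, 0.006, -0.0, 0], [0.0008, -0.0085, 0.0014, 0.086, 0.008, -0.0, 0]]]
[[[0.0002, -0.0028, 0.0003, 0.027, 0.003, -0.0, 0], [0.0005, -0.0056, 0.0006, 0.055, 0.005, -0.0, 0], [0.0008, -0.0084, 0.0007, 0.083, 0.008, -0.0, 0], [0.001, -0.0112, 0.0008, 0.111, 0.01, -0.0, 0], [0.0013, -0.014, 0.0007, 0.139, 0.013, -0.0, 0]]]
[[[0.0003, -0.0029, -0.0, 0.028, 0.003, -0.0, 0], [0.0005, -0.0057, -0.0002, 0.056, 0.005, -0.0, 0], [0.0008, -0.0085, -0.0005, 0.084, 0.008, -0.0, 0], [0.0011, -0.0113, -0.0008, 0.111, 0.01, -0.0, 0], [0.0013, -0.0141, -0.0012, 0.139, 0.013, -0.0, 0]]]
[[[0.0003, -0.0027, -0.0005, 0.028, 0.003, -0.0, 0], [0.0005, -0.0055, -0.0011, 0.056, 0.005, -0.0, 0], [0.0008, -0.0082, -0.0017, 0.084, 0.008, -0.0, 0], [0.001, -0.0109, -0.0024, 0.112, 0.011, -0.0, 0], [0.0013, -0.0137, -0.0032, 0.14, 0.013, -0.0, 0]]]
[ 2.91951293e-07 -4.95020036e-05  4.26364464e-05]
```

Request:
{"api": "carry_out", "payload": {
  "plan": [
    [[0.0001, -0.0017, 0.0004, 0.017, 0.001, 0, 0], [0.0003, -0.0034, 0.0007, 0.034, 0.003, 0, 0], [0.0005, -0.0051, 0.001, 0.051, 0.005, 0, 0], [0.0006, -0.0068, 0.0012, 0.068, 0.006, 0, 0], [0.0008, -0.0085, 0.0014, 0.086, 0.008, 0, 0]]
  ]
}}

```text
time_s: 29.08
eef_pos: [0.5093, -0.039, 0.2913]
eef_rot: [0.058, 0.997, 0.047, 0.002]
wrist_force: [-7.1, -3.0, -1.8]
opening: 0.17
grasp_force: 60.0
```

Request:
{"api": "carry_out", "payload": {
  "plan": [
    [[0.0002, -0.0028, 0.0003, 0.027, 0.003, 0, 0], [0.0005, -0.0056, 0.0006, 0.055, 0.005, 0, 0], [0.0008, -0.0084, 0.0007, 0.083, 0.008, 0, 0], [0.001, -0.0112, 0.0008, 0.111, 0.01, 0, 0], [0.0013, -0.014, 0.0007, 0.139, 0.013, 0, 0]]
  ]
}}

```text
time_s: 29.5
eef_pos: [0.5106, -0.0531, 0.2921]
eef_rot: [-0.012, 0.999, 0.048, -0.001]
wrist_force: [-7.4, -1.8, -2.3]
opening: 0.161
grasp_force: 60.0
```

Request:
{"api": "carry_out", "payload": {
  "plan": [
    [[0.0003, -0.0029, 0, 0.028, 0.003, 0, 0], [0.0005, -0.0057, -0.0002, 0.056, 0.005, 0, 0], [0.0008, -0.0085, -0.0005, 0.084, 0.008, 0, 0], [0.0011, -0.0113, -0.0008, 0.111, 0.01, 0, 0], [0.0013, -0.0141, -0.0012, 0.139, 0.013, 0, 0]]
  ]
}}

```text
time_s: 29.92
eef_pos: [0.512, -0.0673, 0.2911]
eef_rot: [-0.081, 0.996, 0.048, -0.004]
wrist_force: [-6.3, -2.0, -2.9]
opening: 0.166
grasp_force: 60.0
```

Request:
{"api": "carry_out", "payload": {
  "plan": [
    [[0.0003, -0.0027, -0.0005, 0.028, 0.003, 0, 0], [0.0005, -0.0055, -0.0011, 0.056, 0.005, 0, 0], [0.0008, -0.0082, -0.0017, 0.084, 0.008, 0, 0], [0.001, -0.0109, -0.0024, 0.112, 0.011, 0, 0], [0.0013, -0.0137, -0.0032, 0.14, 0.013, 0, 0]]
  ]
}}

```text
time_s: 30.33
eef_pos: [0.5134, -0.0812, 0.288]
eef_rot: [-0.151, 0.987, 0.047, -0.007]
wrist_force: [-7.0, -1.8, -2.1]
opening: 0.161
grasp_force: 60.0
```

```bash
python3 - <<'E'
from ctl import *
print(get_obs()["wrist_force"],angle(camera("scene"),"scene"))
A=getc();call([A]*5,[.2,.4,.7,1,1]);call([A]*5,[1]*5)
B=pose(-.3,.12);W=[lerp(A,B,i/10) for i in range(1,11)];call(W[:5],[1]*5);call(W[5:],[1]*5)
E
```

```text
[-6.97976809 -1.76628204 -2.11977097] (np.float64(-0.3000702659377538), np.float64(0.0016380772844028781), 2266)
[[[0.0, 0.0, 0.0, 0.0, 0.0, 0.0, 0.2], [0.0, 0.0, 0.0, 0.0, 0.0, 0.0, 0.4], [0.0, 0.0, 0.0, 0.0, 0.0, 0.0, 0.7], [0.0, 0.0, 0.0, 0.0, 0.0, 0.0, 1], [0.0, 0.0, 0.0, 0.0, 0.0, 0.0, 1]]]
[[[0.0, 0.0, 0.0, 0.0, 0.0, 0.0, 1], [0.0, 0.0, 0.0, 0.0, 0.0, 0.0, 1], [0.0, 0.0, 0.0, 0.0, 0.0, 0.0, 1], [0.0, 0.0, 0.0, 0.0, 0.0, 0.0, 1], [0.0, 0.0, 0.0, 0.0, 0.0, 0.0, 1]]]
[[[0.0003, -0.0035, 0.0115, -0.0, 0.0, -0.0, 1], [0.0007, -0.0071, 0.0229, -0.0, 0.0, -0.0, 1], [0.001, -0.0106, 0.0344, -0.0, 0.0, -0.0, 1], [0.0013, -0.0141, 0.0458, -0.0, 0.0, -0.0, 1], [0.0017, -0.0176, 0.0573, -0.0, 0.0, -0.0, 1]]]
[[[0.0003, -0.0036, 0.0115, -0.0, 0.0, -0.0, 1], [0.0006, -0.0071, 0.0229, -0.0, 0.0, -0.0, 1], [0.0009, -0.0106, 0.0344, -0.0, 0.0, -0.0, 1], [0.0013, -0.0141, 0.0458, -0.0, 0.0, -0.0, 1], [0.0016, -0.0177, 0.0573, -0.0, 0.0, -0.0, 1]]]
```

Rocker is back on its rest stop; release and retreat.

Request:
{"api": "carry_out", "payload": {
  "plan": [
    [[0, 0, 0, 0, 0, 0, 0.2], [0, 0, 0, 0, 0, 0, 0.4], [0, 0, 0, 0, 0, 0, 0.7], [0, 0, 0, 0, 0, 0, 1], [0, 0, 0, 0, 0, 0, 1]]
  ]
}}

```text
time_s: 30.8
eef_pos: [0.5145, -0.0805, 0.2876]
eef_rot: [-0.15, 0.988, 0.047, -0.006]
wrist_force: [0.5, -0.9, -0.7]
opening: 0.757
grasp_force: 0.0
```

Request:
{"api": "carry_out", "payload": {
  "plan": [
    [[0, 0, 0, 0, 0, 0, 1], [0, 0, 0, 0, 0, 0, 1], [0, 0, 0, 0, 0, 0, 1], [0, 0, 0, 0, 0, 0, 1], [0, 0, 0, 0, 0, 0, 1]]
  ]
}}

```text
time_s: 31.22
eef_pos: [0.5141, -0.0806, 0.2869]
eef_rot: [-0.15, 0.988, 0.046, -0.007]
wrist_force: [0.0, 0.5, -0.2]
opening: 1.0
grasp_force: 0.0
```

Request:
{"api": "carry_out", "payload": {
  "plan": [
    [[0.0003, -0.0035, 0.0115, 0, 0, 0, 1], [0.0007, -0.0071, 0.0229, 0, 0, 0, 1], [0.001, -0.0106, 0.0344, 0, 0, 0, 1], [0.0013, -0.0141, 0.0458, 0, 0, 0, 1], [0.0017, -0.0176, 0.0573, 0, 0, 0, 1]]
  ]
}}

```text
time_s: 31.63
eef_pos: [0.5161, -0.0989, 0.3462]
eef_rot: [-0.149, 0.988, 0.046, -0.006]
wrist_force: [-0.0, 0.2, 0.6]
opening: 0.998
grasp_force: 0.0
```

Request:
{"api": "carry_out", "payload": {
  "plan": [
    [[0.0003, -0.0036, 0.0115, 0, 0, 0, 1], [0.0006, -0.0071, 0.0229, 0, 0, 0, 1], [0.0009, -0.0106, 0.0344, 0, 0, 0, 1], [0.0013, -0.0141, 0.0458, 0, 0, 0, 1], [0.0016, -0.0177, 0.0573, 0, 0, 0, 1]]
  ]
}}

```text
time_s: 32.05
eef_pos: [0.5174, -0.1164, 0.4027]
eef_rot: [-0.15, 0.988, 0.046, -0.007]
wrist_force: [0.0, -1.2, -0.4]
opening: 1.002
grasp_force: 0.0
```

Request:
{"api": "carry_out", "payload": {
  "plan": [
    [[0, 0, 0, 0, 0, 0, 1], [0, 0, 0, 0, 0, 0, 1], [0, 0, 0, 0, 0, 0, 1], [0, 0, 0, 0, 0, 0, 1], [0, 0, 0, 0, 0, 0, 1]]
  ]
}}

```text
time_s: 32.47
eef_pos: [0.5171, -0.1156, 0.4007]
eef_rot: [-0.15, 0.988, 0.046, -0.007]
wrist_force: [0.4, -0.4, 0.2]
opening: 0.996
grasp_force: 0.0
```

```bash
python3 - <<'E'
from ctl import *
o=get_obs();c=camera("scene");print(o["wrist_force"],o["opening"],o["dq"].round(3),angle(c,"scene"))
cv2.imwrite("pics/z.png",np.clip(c["pixels"]*1.5,0,255).astype(np.uint8)[:,:,::-1])
E
```

```text
[ 0.38964961 -0.35466381  0.23165047] 0.9962544982572231 [-0.002 -0.003 -0.002  0.002  0.001  0.   ] (np.float64(-0.29996419248850886), np.float64(0.0016364414574935775), 2271)
```

View pics/z.png

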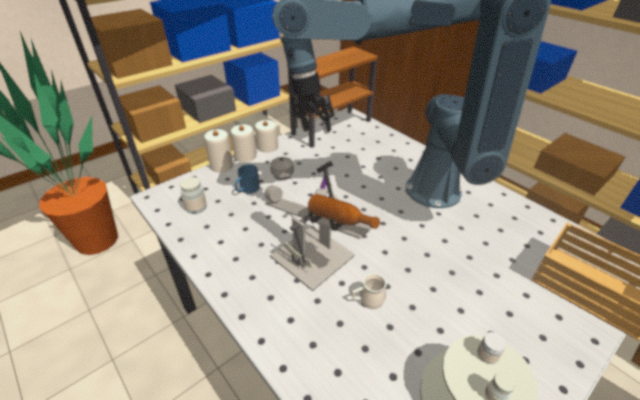

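The picture shows the rocker at rest with the bottle at (340,210), the gripper clear of the lever at (310,110), and everything else in its place.

```bash
python3 -c "
from bench import hand_in;print(hand_in())"
```

```text
the job is handed in; nothing more can be done
None
```

The job is handed in: I held the pointer at the mark clip (measured about 0.033 rad) for about 11 s, lowered the rocker gently to its rest stop and let go of the lever, touching nothing else; on the way up it swung unevenly for a few seconds (up to about 0.3 rad/s, dipping back once) before I had it under control.

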